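# Nest the deburred cups and take their stack height

### The arm

A 6-joint arm with a two-finger parallel gripper is mounted at the origin on the work surface. World frame = base frame: x ahead of the robot, y to its left, z up, the work surface at z = 0. Lengths are in m, angles in rad, forces in N, time in s.
With the tool pointing down it reaches from about 0.35 to 0.85 m from the base axis. Payload 8.1 kg.
Tool frame: the origin (TCP) lies at the very end of the fingers, on their centre line; the grasp point (between the pads) lies 19 mm behind it; z points along the fingers, y is the direction in which the jaws open and shut (so a half turn about z gives the same grasp; the last joint's range is limited). The gripper opens to 93 mm and grips with 3 to 60 N. Pads are 15 mm wide; open, the fingers measure 128 mm over their backs; the gripper's body (75 mm by 188 mm) begins 65 mm behind the grasp point.
Start: joints at [1.147, 0.13, 1.488, -0, 1.523, -0.085], TCP at [0.199, 0.566, 0.219] pointing down, gripper open.
Joint ranges: [-2.96, 2.96], [-0.89, 2.26], [0.02, 2.5], [-1.34, 4.48], [0, 2.73], [-2.66, 2.66]. Speed limits (rad/s): [2.39, 2.39, 2.79, 3.14, 3.14, 3.14].

### API

Orientations are given as a rotation vector (axis times angle).
In Python, from plant import robot, vision gives the robot as it stands.
- The arm moves only by the shell command python3 -m creep 'ROWS' [FORCE]. ROWS is JSON, a list of rows, each a list of 7 numbers: the shift along the world's x, y, z in m, then the turn, a rotation vector about the world's x, y, z in degrees, then the closure, from 0 (fully open) to 1 (shut). A call has 1 to 10 rows; each row shifts and turns the commanded pose from where the row before left it; what a row does not reach is not made up. A row lasts 1/12 s, in which the tool goes at most 41.7 mm and 7.16 degrees, less where a joint would pass 70% of its speed; a pose out of reach is approached as far as the arm can. A call is refused whole if a number of a shift passes 0.0417 or a number of a turn 7.16, either way. A call with a gripper value outside its range is refused whole. The fingers move at their own pace and stop on an object; FORCE is the grip in N (left out, the last holds). Time passes only in rows, so rows that do not move let the fingers close. It gives the time, the measured TCP pose, the force and the opening at its end, in the units of the state.
- robot.read_state(): the state, without advancing time (a new reading comes with each control period).
- vision.read_camera(name): name is "scene" or "top" or "wrist"; returns (picture, depth): 420x560x3 uint8, red, green, blue; 420x560 float32, m along the optical axis (not along the pixel's ray), 0 where there is no reading.
- vision.get_calibration(name): a dict with "fx", "fy", "cx", "cy" (pixels), "dist_coeffs" ([k1, k2, p1, p2, k3] as OpenCV has them; the pictures are not rectified), "R" (3x3) and "t" (3): a world point X has camera coordinates R X + t; the wrist camera has in their place "T_tool_cam" (4x4, takes a point from camera to tool coordinates, whose origin is the TCP and whose axes are the flange's). Camera axes: x right, y down, z forward; pixel columns grow to the right and rows downward; lengths in m; the calibration is good to about 2 mm. A picture is of the moment at which its call begins: read the wrist's pose just before it. get_calibration takes no time and is no camera call.
- robot.close_job(): hands the job in, once; it reports no verdict.
The state is a dict: "t": time; "q": joint angles; "dq": joint speeds; "joint_torque": joint torques, N m; "tool_pos": TCP position; "orientation": TCP orientation; "force": force on the tool from outside, world axes, zero at the start; "wrist_torque": the same for the moment, N m; "opening": finger opening in m.
Only numpy, scipy, OpenCV 4.12 (cv2) and the standard library are available. Lean on these libraries where they do the work, as an engineer would, in place of code of your own. Each camera call takes 0.05 s, during which the arm holds its last target. There are 200 camera calls.

### The job

Check the batch of deburred cups on the stack-height gauge: roll its recessed thumbwheel to raise the foot out of the way, nest every loose cup upright and fully home in the seat ring, one inside the other, then roll the thumbwheel back until the foot comes down to rest on the top rim. Move the foot only by its thumbwheel, never by hand, and leave the other things on the bench where they are.

Things in the scene. Friction and masses are not known exactly. Their poses are not given: they have to be found in the camera images.
- cup1: Turned steel cup, upright on the bench (3 to 5 alike, 150 to 310 g), 50 mm high, solid 10 mm foot 48 mm across, 3.4 mm wall tapering out to a rim band. Band: the top 16 mm, 92 mm across outside, 74 inside, 9 to 10 mm thick: pinch it, a finger each side. Cups nest till band rests on band, each 16 mm above the last, with 2 mm of play. Origin: centre of underside; z up through the mouth.
- cup2: Turned steel cup, upright on the bench (3 to 5 alike, 150 to 310 g), 50 mm high, solid 10 mm foot 48 mm across, 3.4 mm wall tapering out to a rim band. Band: the top 16 mm, 92 mm across outside, 74 inside, 9 to 10 mm thick: pinch it, a finger each side. Cups nest till band rests on band, each 16 mm above the last, with 2 mm of play. Origin: centre of underside; z up through the mouth.
- cup3: Turned steel cup, upright on the bench (3 to 5 alike, 150 to 310 g), 50 mm high, solid 10 mm foot 48 mm across, 3.4 mm wall tapering out to a rim band. Band: the top 16 mm, 92 mm across outside, 74 inside, 9 to 10 mm thick: pinch it, a finger each side. Cups nest till band rests on band, each 16 mm above the last, with 2 mm of play. Origin: centre of underside; z up through the mouth.
- cup4: Turned steel cup, upright on the bench (3 to 5 alike, 150 to 310 g), 50 mm high, solid 10 mm foot 48 mm across, 3.4 mm wall tapering out to a rim band. Band: the top 16 mm, 92 mm across outside, 74 inside, 9 to 10 mm thick: pinch it, a finger each side. Cups nest till band rests on band, each 16 mm above the last, with 2 mm of play. Origin: centre of underside; z up through the mouth.
- cup5: Turned steel cup, upright on the bench (3 to 5 alike, 150 to 310 g), 50 mm high, solid 10 mm foot 48 mm across, 3.4 mm wall tapering out to a rim band. Band: the top 16 mm, 92 mm across outside, 74 inside, 9 to 10 mm thick: pinch it, a finger each side. Cups nest till band rests on band, each 16 mm above the last, with 2 mm of play. Origin: centre of underside; z up through the mouth.
- stack_gauge: Gauge bolted to the bench, yaw within 0.2: base plate 14 mm high (x -70 to 145, y -90 to 195 mm), seat ring, 305 mm column (34 x 46 mm) at x = 107, drive housing 130 x 58 mm, 64 high, centred at y = 140, thumbwheel in a slot in its top; 44 mm high casing behind, from housing to column. Origin: on the bench under the ring's middle; x away from the operator, to the column; y left, to the wheel.
- seat (a point): Where the centre of the first cup's underside comes to rest in the gauge's steel seat ring, 16 mm above the bench. Ring: 74 mm bore, 96 mm across, top 50 mm above the bench; the first cup hangs in it by its band, its rim then 66 mm above the bench; each further cup adds 16 mm. Axes as the gauge.
- wheel_top (a point): Top of the thumbwheel's exposed rim, midway across it, 77 mm above the bench (fixed, does not turn; axes as the gauge). The black wheel is 70 mm in diameter, 18 wide, axle along the gauge's y, 42 mm above the bench; it stands 13 mm out of a slot 62 mm long (gauge x). Its rim has 18 scallops 2 mm deep; rubbing or catching it with a fingertip rolls it.
- thumbwheel (a joint): Angle of the thumbwheel in rad, 0 to 11.5. It grows as the top of the rim rolls away from the operator (gauge +x), which raises the foot 10 mm per rad; rolling it back towards the operator lowers the foot. It turns lightly (1 to 3 N at the rim) and stays where it is left.
- gauge_foot (a joint): Height of the gauge's foot in m, 0 to 0.115: its underside is 0.090 m above the bench at 0. Geared to the thumbwheel (0.010 m per rad).
- foot_tip (a point): Centre of the underside of the gauge's foot, a vertical steel pin 18 mm across under the end of an arm 26 mm wide from the column. It stands over the column side of the seat ring, 41.5 mm from the ring's middle, and so meets the band of the top cup; a cup being nested must pass beneath it. Axes as the gauge.
- vee_block: Bystander: dark steel vee block 50 x 70 x 42 mm, loose. Origin: centre of the underside.
- sanding_block: Bystander: cork sanding block 60 x 110 x 33 mm, loose. Origin: centre of the underside.
Things that resemble listed ones, but are neither listed nor needed, are in the scene too. Leave any blue or purple look-alike of the cup2 alone.

How it is judged:
On the way:
1. every cup nested upright and fully home in the seat ring, the gauge's foot still clear above them (horizontal distance between each of cup1, cup2, cup3, cup4, cup5 and seat below 0.012 m and angle between each of cup1, cup2, cup3, cup4, cup5's own z axis and vertical below 0.05 rad and (z of cup1 in the frame of seat between -0.003 and 0.003 m or z of cup1 in the frame of seat between 0.013 and 0.019 m or z of cup1 in the frame of seat between 0.029 and 0.035 m or z of cup1 in the frame of seat between 0.045 and 0.051 m or z of cup1 in the frame of seat between 0.061 and 0.067 m) and (z of cup2 in the frame of seat between -0.003 and 0.003 m or z of cup2 in the frame of seat between 0.013 and 0.019 m or z of cup2 in the frame of seat between 0.029 and 0.035 m or z of cup2 in the frame of seat between 0.045 and 0.051 m or z of cup2 in the frame of seat between 0.061 and 0.067 m) and (z of cup3 in the frame of seat between -0.003 and 0.003 m or z of cup3 in the frame of seat between 0.013 and 0.019 m or z of cup3 in the frame of seat between 0.029 and 0.035 m or z of cup3 in the frame of seat between 0.045 and 0.051 m or z of cup3 in the frame of seat between 0.061 and 0.067 m) and (z of cup4 in the frame of seat between -0.003 and 0.003 m or z of cup4 in the frame of seat between 0.013 and 0.019 m or z of cup4 in the frame of seat between 0.029 and 0.035 m or z of cup4 in the frame of seat between 0.045 and 0.051 m or z of cup4 in the frame of seat between 0.061 and 0.067 m) and (z of cup5 in the frame of seat between -0.003 and 0.003 m or z of cup5 in the frame of seat between 0.013 and 0.019 m or z of cup5 in the frame of seat between 0.029 and 0.035 m or z of cup5 in the frame of seat between 0.045 and 0.051 m or z of cup5 in the frame of seat between 0.061 and 0.067 m) and z of foot_tip in the frame of cup1 above 0.055 m and z of foot_tip in the frame of cup2 above 0.055 m and z of foot_tip in the frame of cup3 above 0.055 m and z of foot_tip in the frame of cup4 above 0.055 m and z of foot_tip in the frame of cup5 above 0.055 m), for 0.2 s.
At the end, for the whole second after the job is handed in: Every cup stands in the seat ring in one nested stack (each within 12 mm of the ring's axis, tilted less than 0.05 rad, and within 3 mm of its full 16 mm step), at rest, and the gauge's foot is down on the top rim (within 2.5 mm), pressing with less than 20 N (horizontal distance between each of cup1, cup2, cup3, cup4, cup5 and seat below 0.012 m and angle between each of cup1, cup2, cup3, cup4, cup5's own z axis and vertical below 0.05 rad and (z of cup1 in the frame of seat between -0.003 and 0.003 m or z of cup1 in the frame of seat between 0.013 and 0.019 m or z of cup1 in the frame of seat between 0.029 and 0.035 m or z of cup1 in the frame of seat between 0.045 and 0.051 m or z of cup1 in the frame of seat between 0.061 and 0.067 m) and (z of cup2 in the frame of seat between -0.003 and 0.003 m or z of cup2 in the frame of seat between 0.013 and 0.019 m or z of cup2 in the frame of seat between 0.029 and 0.035 m or z of cup2 in the frame of seat between 0.045 and 0.051 m or z of cup2 in the frame of seat between 0.061 and 0.067 m) and (z of cup3 in the frame of seat between -0.003 and 0.003 m or z of cup3 in the frame of seat between 0.013 and 0.019 m or z of cup3 in the frame of seat between 0.029 and 0.035 m or z of cup3 in the frame of seat between 0.045 and 0.051 m or z of cup3 in the frame of seat between 0.061 and 0.067 m) and (z of cup4 in the frame of seat between -0.003 and 0.003 m or z of cup4 in the frame of seat between 0.013 and 0.019 m or z of cup4 in the frame of seat between 0.029 and 0.035 m or z of cup4 in the frame of seat between 0.045 and 0.051 m or z of cup4 in the frame of seat between 0.061 and 0.067 m) and (z of cup5 in the frame of seat between -0.003 and 0.003 m or z of cup5 in the frame of seat between 0.013 and 0.019 m or z of cup5 in the frame of seat between 0.029 and 0.035 m or z of cup5 in the frame of seat between 0.045 and 0.051 m or z of cup5 in the frame of seat between 0.061 and 0.067 m) and z of foot_tip in the frame of cup1 above 0.0475 m and z of foot_tip in the frame of cup2 above 0.0475 m and z of foot_tip in the frame of cup3 above 0.0475 m and z of foot_tip in the frame of cup4 above 0.0475 m and z of foot_tip in the frame of cup5 above 0.0475 m and (z of foot_tip in the frame of cup1 below 0.0525 m or z of foot_tip in the frame of cup2 below 0.0525 m or z of foot_tip in the frame of cup3 below 0.0525 m or z of foot_tip in the frame of cup4 below 0.0525 m or z of foot_tip in the frame of cup5 below 0.0525 m) and linear speed of each of cup1, cup2, cup3, cup4, cup5 below 0.02 m/s and contact force between gauge_foot and anything else below 20 N); the robot touches nothing.
It fails at once if the gauge's foot or its arm pushed by the robot instead of by the thumbwheel (contact force between any of the fingers, the arm and gauge_foot above 5 N).
It fails at once if a bystander knocked over or shifted more than 5 cm (distance of any of vee_block, sanding_block from where it was at the start of the episode above 0.05 m or angle between any of vee_block, sanding_block's own z axis and vertical above 0.6 rad).
Of cup1, cup2, cup3, cup4, cup5 only 3 to 5 are there at a start; the rules pass over those that are not, and their reading is None.
At some moment in a run one of cup1, cup2, cup3, cup4, cup5 may be knocked a few centimetres aside while the robot is not near it.
It also fails if it takes over 210 s, if anything falls off the work surface, if the arm or the gripper's body presses on something with over 40 N, if the wrist force passes 120 N, or if a joint passes its speed limit or range.

## Working session

There is one attempt and no reset: what is moved stays moved. The work goes in short steps, Python scripts to look and compute and a shell command to move; the robot and the scene stay as the last step left them, time stands still between calls to the robot, and variables do not carry over. Pictures are saved under pics/ and viewed, on a budget of 14 in all, crops included, one or two more only if the job needs it, and the job is handed in when it is done.

```bash
ls; mkdir -p pics
python3 - <<'E'
from plant import robot, vision
import cv2,numpy as np
s=robot.read_state();print({k:np.round(v,3) for k,v in s.items()})
for n in("top","scene"):
    im,d=vision.read_camera(n);cv2.imwrite(f"pics/{n}0.png",im[:,:,::-1]);np.save(f"pics/{n}0.npy",d)
    c=vision.get_calibration(n);print(n,{k:np.round(v,4).tolist() for k,v in c.items()})
print(np.round(vision.get_calibration("wrist")["T_tool_cam"],4))
E
```

```text
pics
{'t': np.float64(0.0), 'q': array([ 1.147,  0.131,  1.489,  0.   ,  1.523, -0.085]), 'dq': array([ 0.002,  0.   ,  0.001,  0.001, -0.001, -0.001]), 'joint_torque': array([ 1.0000e-03, -5.5981e+01, -4.9177e+01,  7.7000e-02,  3.5000e-02,
       -0.0000e+00]), 'tool_pos': array([0.199, 0.565, 0.218]), 'orientation': array([-5.300e-01, -3.096e+00,  3.000e-03]), 'force': array([ 0.098,  0.009, -0.344]), 'wrist_torque': array([-0.024,  0.017, -0.035]), 'opening': np.float64(0.093)}
top {'fx': 498.9006, 'fy': 498.9006, 'cx': 277.4773, 'cy': 212.2716, 'dist_coeffs': [0.0165, 0.0, 0.0, 0.0, 0.0], 'R': [[0.0031, -0.9998, 0.0171], [-0.9895, -0.0056, -0.1446], [0.1447, -0.0165, -0.9893]], 't': [-0.041, 0.5258, 1.1246]}
scene {'fx': 400.517, 'fy': 400.517, 'cx': 280.5719, 'cy': 212.0406, 'dist_coeffs': [0.0107, 0.0, 0.0, 0.0, 0.0], 'R': [[0.3355, 0.9419, 0.0172], [0.686, -0.2318, -0.6897], [-0.6456, 0.2432, -0.7239]], 't': [-0.1342, -0.3085, 1.2614]}
[[ 1.700e-03 -9.642e-01 -2.652e-01  7.390e-02]
 [ 1.000e+00  1.900e-03 -4.000e-04 -1.000e-04]
 [ 9.000e-04 -2.652e-01  9.642e-01 -1.652e-01]
 [ 0.000e+00  0.000e+00  0.000e+00  1.000e+00]]
```

View pics/top0.png

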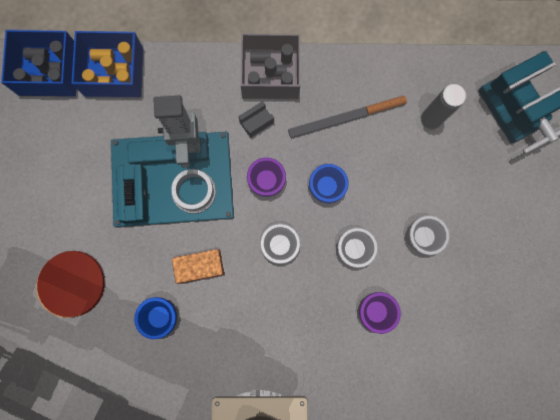

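View pics/scene0.png

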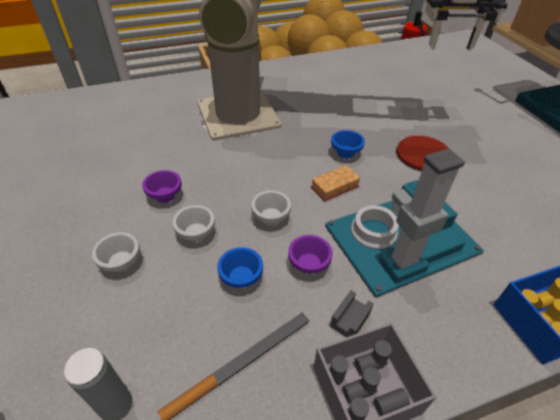

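The top view shows three steel cups at about (280,244), (357,248) and (428,236). The purple and blue look-alikes sit beside them. The seat ring is at (193,190), the wheel at (129,193) and the column around (172,110). The scene view agrees: three steel cups, with the foot low over the ring.

```bash
cat > h.py <<'E'
import cv2,numpy as np
from plant import robot,vision
from scipy.spatial.transform import Rotation as Rn
from scipy.optimize import least_squares
def cam(n):
    c=vision.get_calibration(n)
    K=np.array([[c["fx"],0,c["cx"]],[0,c["fy"],c["cy"]],[0,0,1]])
    return c,K,np.array(c["dist_coeffs"])
def cloud(n,d):
    c,K,D=cam(n)
    v,u=np.mgrid[:420,:560]
    p=cv2.undistortPoints(np.stack([u,v],-1).reshape(-1,1,2).astype(float),K,D).reshape(420,560,2)
    P=np.dstack([p*d[...,None],d])
    if n=="wrist":
        s=robot.read_state();T=np.array(c["T_tool_cam"])
        P=P@T[:3,:3].T+T[:3,3]
        P=P@Rn.from_rotvec(s["orientation"]).as_matrix().T+s["tool_pos"]
    else: P=(P-np.array(c["t"]))@np.array(c["R"])
    P[d<=0]=np.nan
    return P
def ray(n,uv,z):
    c,K,D=cam(n);p=cv2.undistortPoints(np.array(uv,float).reshape(-1,1,2),K,D).reshape(-1,2)
    R=np.array(c["R"]);o=-R.T@np.array(c["t"]);r=np.c_[p,np.ones(len(p))]@R
    return o+r*((z-o[2])/r[:,2])[:,None]
def circ(xy):
    f=least_squares(lambda q:np.hypot(*(xy-q[:2]).T)-q[2],[*xy.mean(0),.04],loss="soft_l1",f_scale=.002)
    return f.x
E
python3 - <<'E'
from h import *
im=cv2.imread("pics/top0.png");d=np.load("pics/top0.npy");P=cloud("top",d);X,Y,Z=np.moveaxis(P,2,0)
hsv=cv2.cvtColor(im,cv2.COLOR_BGR2HSV)
print("bench z",np.nanmedian(Z[200:230,300:330]))
for nm,(u,v) in dict(c1=(280,244),c2=(357,248),c3=(428,236),ring=(193,190),bl=(328,183),pu=(266,177),pu2=(380,312)).items():
    w=np.zeros(Z.shape,bool);w[v-26:v+27,u-26:u+27]=1
    m=w&(Z>.044)&(Z<.056)
    if nm=="ring": m&=(hsv[...,1]<60)
    q=circ(P[m][:,:2]);rr=np.hypot(X[m]-q[0],Y[m]-q[1])
    print(nm,m.sum(),np.round(q,4),"z",np.median(Z[m]).round(4),"r pct",np.percentile(rr,[2,50,98]).round(4))
# housing top
w=np.zeros(Z.shape,bool);w[130:235,105:150]=1
m=w&(Z>.059)&(Z<.069)
r=cv2.minAreaRect((P[m][:,:2]*1000).astype(np.float32));print("housing",m.sum(),r)
m=w&(Z>.069)&(Z<.082);print("wheel",m.sum(),np.nanmean(P[m],0),np.nanmax(Z[m]))
# plate
m=np.zeros(Z.shape,bool);m[125:235,105:240]=1
m&=(Z>.009)&(Z<.02)&(hsv[...,1]>80)
r=cv2.minAreaRect((P[m][:,:2]*1000).astype(np.float32));print("plate",m.sum(),r)
# tall
m=np.zeros(Z.shape,bool);m[80:180,140:215]=1
for a,b in((.08,.13),(.13,.2),(.29,.32)):
    k=m&(Z>a)&(Z<b);print(a,k.sum(),np.nanmean(P[k],0),np.nanmin(P[k],0),np.nanmax(P[k],0))
for n,(v,u) in dict(vee=(120,256),sand=(266,198)).items():
    print(n,P[v,u])
E
```

```text
bench z -0.0015748894149750473
c1 490 [ 0.4527 -0.044   0.0409] z 0.0481 r pct [0.0354 0.0409 0.0457]
c2 499 [ 0.4441 -0.2213  0.041 ] z 0.0483 r pct [0.0352 0.041  0.0458]
c3 488 [ 0.4739 -0.3869  0.0411] z 0.0481 r pct [0.0351 0.0411 0.046 ]
ring 492 [0.578  0.1608 0.042 ] z 0.0487 r pct [0.0368 0.042  0.0468]
bl 458 [ 0.5948 -0.1572  0.0412] z 0.0479 r pct [0.0355 0.0414 0.046 ]
pu 461 [ 0.609  -0.0115  0.0412] z 0.0479 r pct [0.0355 0.0412 0.046 ]
pu2 533 [ 0.298  -0.2691  0.0409] z 0.0484 r pct [0.0351 0.0409 0.046 ]
housing 1162 ((566.6324462890625, 299.48095703125), (129.90426635742188, 58.43985366821289), 4.649951457977295)
wheel 131 [0.56680925 0.30001133 0.072648  ] 0.0790276816327923
plate 5010 ((611.2862548828125, 216.2902374267578), (213.23300170898438, 282.9919128417969), 4.618183135986328)
0.08 41 [0.65619187 0.1552049  0.10163841] [0.6109141  0.14570849 0.08164633] [0.67512855 0.17191465 0.12991015]
0.13 915 [0.65814227 0.1630525  0.17459425] [0.6093066  0.13356183 0.13126039] [0.71456762 0.21699463 0.19978058]
0.29 619 [0.68316272 0.16870344 0.30170042] [0.66274832 0.14267295 0.29253111] [0.70515763 0.19517149 0.3067103 ]
vee [0.75514728 0.01396292 0.02005731]
sand [0.40103136 0.14395497 0.03034155]
```

Three cups are present and every size matches the listing: band radius 41, ring radius 42, housing 130x58. Gauge yaw is 4.65° and wheel_top is at (0.567, 0.300). I'm moving over the wheel with the jaws along gauge y.

```bash
python3 - <<'E'
from h import *
d=np.load("pics/scene0.npy");P=cloud("scene",d)
o=np.array([.578,.1608]);c,s=np.cos(.081),np.sin(.081)
L=(P[...,:2]-o)@np.array([[c,-s],[s,c]])
m=(np.abs(L[...,0]-41.5e-3)<.013)&(np.abs(L[...,1])<.02)
z=np.sort(P[m][:,2]);print(m.sum(),np.round(z[::max(1,len(z)//40)],3))
d=np.load("pics/top0.npy");P=cloud("top",d);L=(P[...,:2]-o)@np.array([[c,-s],[s,c]])
m=(np.abs(L[...,0]-45e-3)<.02)&(np.abs(L[...,1])<.02)&(P[...,2]>.1);print("armtop",np.percentile(P[m][:,2],[5,50,95]),L[m].min(0),L[m].max(0))
E
python3 -m creep '[[0.031,-0.022,0,0,0,2.2,0],[0.031,-0.022,0,0,0,2.2,0],[0.031,-0.022,0,0,0,2.2,0],[0.031,-0.022,0,0,0,2.2,0],[0.031,-0.022,0,0,0,2.2,0],[0.031,-0.022,0,0,0,2.2,0.3],[0.031,-0.022,0,0,0,2.2,0.4],[0.031,-0.022,0,0,0,2.2,0.5],[0.031,-0.022,0,0,0,2.2,0.5],[0.031,-0.022,0,0,0,2.2,0.5]]' 10
python3 -m creep '[[0.029,-0.022,0,0,0,2.2,0.5],[0.029,-0.022,0,0,0,0,0.5],[0,0,0,0,0,0,0.5],[0,0,0,0,0,0,0.5]]'
python3 -c "
from h import *
s=robot.read_state();print(s['tool_pos'],s['opening'],s['force'],Rn.from_rotvec(s['orientation']).as_matrix())"
```

```text
428 [0.011 0.015 0.018 0.02  0.021 0.022 0.023 0.024 0.026 0.029 0.032 0.034
 0.037 0.039 0.042 0.044 0.047 0.048 0.048 0.049 0.049 0.049 0.05  0.05
 0.122 0.126 0.13  0.134 0.137 0.14  0.145 0.155 0.158 0.162 0.166 0.168
 0.169 0.169 0.169 0.17  0.17  0.17  0.171]
armtop [0.13481359 0.16818827 0.17165656] [ 0.03166085 -0.01337717] [0.06462007 0.01246372]
t: 0.93
tool_pos: [0.5105, 0.3444, 0.2182]
orientation: [0.074, -3.14, 0.0]
force: [0.7, 0.7, 0.2]
opening: 0.0644
t: 1.27
tool_pos: [0.5683, 0.3001, 0.2176]
orientation: [0.126, -3.138, 0.001]
force: [0.6, 0.0, 0.1]
opening: 0.0465
[0.56829631 0.30012579 0.21756726] 0.04650383319525283 [0.59317943 0.02647882 0.07911292] [[-9.96798216e-01 -7.99433656e-02 -1.54138299e-03]
 [-7.99424436e-02  9.96799269e-01 -6.50826390e-04]
 [ 1.58847869e-03 -5.25520661e-04 -9.99998600e-01]]
```

```bash
python3 -m creep '[[-0.005,-0.0004,-0.0375,0,0,0,0.5],[-0.005,-0.0004,-0.0375,0,0,0,0.5],[-0.0046,-0.0004,-0.0375,0,0,0,0.5],[0,0,-0.0375,0,0,0,0.5],[0,0,-0.0014,0,0,0,0.5],[0,0,0,0,0,0,0.5]]' 10
python3 -m creep '[[0,0,0,0,0,0,1],[0,0,0,0,0,0,1],[0,0,0,0,0,0,1],[0,0,0,0,0,0,1],[0,0,0,0,0,0,1],[0,0,0,0,0,0,1],[0,0,0,0,0,0,1],[0,0,0,0,0,0,1]]'
python3 -m creep '[[0.0042,0.0003,0.0016,0,0,0,1],[0.0044,0.0004,0.001,0,0,0,1],[0.0045,0.0004,0.0003,0,0,0,1],[0.0045,0.0004,-0.0003,0,0,0,1],[0.0044,0.0004,-0.001,0,0,0,1],[0.0042,0.0003,-0.0016,0,0,0,1],[0,0,0,0,0,0,1],[0,0,0,0,0,0,1]]'
python3 - <<'E'
from h import *
im,d=vision.read_camera("top");P=cloud("top",d);o=np.array([.578,.1608]);c,s=np.cos(.081),np.sin(.081);L=(P[...,:2]-o)@np.array([[c,-s],[s,c]])
m=(np.abs(L[...,0]-45e-3)<.02)&(np.abs(L[...,1])<.02)&(P[...,2]>.1);print("armtop",np.percentile(P[m][:,2],[5,50,95]))
im,d=vision.read_camera("scene");cv2.imwrite("pics/s1.png",cv2.resize(im[120:300,300:500,::-1],None,fx=3,fy=3))
E
```

```text
t: 1.77
tool_pos: [0.5513, 0.3019, 0.0666]
orientation: [0.134, -3.138, -0.0]
force: [-1.2, 0.3, 0.3]
opening: 0.0464
t: 2.43
tool_pos: [0.5528, 0.2993, 0.0673]
orientation: [0.13, -3.138, 0.003]
force: [-0.8, -6.6, 3.5]
opening: 0.0178
t: 3.1
tool_pos: [0.5796, 0.3014, 0.0673]
orientation: [-0.13, 3.139, -0.003]
force: [0.6, -6.1, 2.0]
opening: 0.0178
armtop [0.14313295 0.17553078 0.17904449]
```

View pics/s1.png

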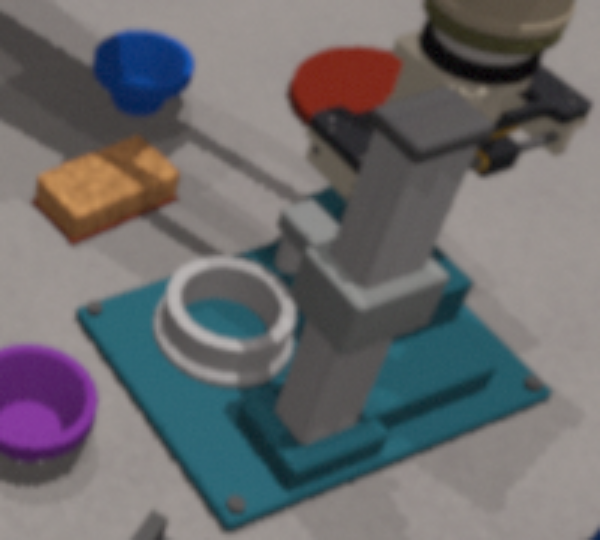

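The crop shows the foot arm raised on the column, with the pin end at about (288,272) in the crop, clear above the ring. The wheel also turned: the arm top rose 7.4 mm in that stroke. I'll repeat the strokes with a firmer pinch.

```bash
cat > foot.py <<'E'
from h import *
im,d=vision.read_camera("top");P=cloud("top",d);o=np.array([.578,.1608]);c,s=np.cos(.081),np.sin(.081);L=(P[...,:2]-o)@np.array([[c,-s],[s,c]])
m=(np.abs(L[...,0]-45e-3)<.02)&(np.abs(L[...,1])<.013)&(P[...,2]>.1);print("armtop",np.percentile(P[m][:,2],[50,75,95]).round(4))
E
python3 -m creep '[[0,0,0,0,0,0,0.6],[0,0,0,0,0,0,0.6],[0,0,0,0,0,0,0.6],[-0.0262,-0.003,0,0,0,0,0.6],[0,0,0,0,0,0,0.6],[0,0,0,0,0,0,1],[0,0,0,0,0,0,1],[0,0,0,0,0,0,1],[0,0,0,0,0,0,1],[0,0,0,0,0,0,1]]' 20
python3 -m creep '[[0.0042,0.0003,0.0016,0,0,0,1],[0.0044,0.0004,0.001,0,0,0,1],[0.0045,0.0004,0.0003,0,0,0,1],[0.0045,0.0004,-0.0003,0,0,0,1],[0.0044,0.0004,-0.001,0,0,0,1],[0.0042,0.0003,-0.0016,0,0,0,1],[0,0,0,0,0,0,1]]'
python3 foot.py
python3 -m creep '[[0,0,0,0,0,0,0.6],[0,0,0,0,0,0,0.6],[0,0,0,0,0,0,0.6],[-0.0262,-0.0022,0,0,0,0,0.6],[0,0,0,0,0,0,0.6],[0,0,0,0,0,0,1],[0,0,0,0,0,0,1],[0,0,0,0,0,0,1],[0,0,0,0,0,0,1],[0,0,0,0,0,0,1]]' 20
python3 -m creep '[[0.0042,0.0003,0.0016,0,0,0,1],[0.0044,0.0004,0.001,0,0,0,1],[0.0045,0.0004,0.0003,0,0,0,1],[0.0045,0.0004,-0.0003,0,0,0,1],[0.0044,0.0004,-0.001,0,0,0,1],[0.0042,0.0003,-0.0016,0,0,0,1],[0,0,0,0,0,0,1]]'
python3 -m creep '[[0,0,0,0,0,0,0.6],[0,0,0,0,0,0,0.6],[0,0,0,0,0,0,0.6],[-0.0262,-0.0022,0,0,0,0,0.6],[0,0,0,0,0,0,0.6],[0,0,0,0,0,0,1],[0,0,0,0,0,0,1],[0,0,0,0,0,0,1],[0,0,0,0,0,0,1],[0,0,0,0,0,0,1]]' 20
python3 -m creep '[[0.0042,0.0003,0.0016,0,0,0,1],[0.0044,0.0004,0.001,0,0,0,1],[0.0045,0.0004,0.0003,0,0,0,1],[0.0045,0.0004,-0.0003,0,0,0,1],[0.0044,0.0004,-0.001,0,0,0,1],[0.0042,0.0003,-0.0016,0,0,0,1],[0,0,0,0,0,0,1]]'
python3 foot.py
```

```text
t: 4.03
tool_pos: [0.5539, 0.2993, 0.068]
orientation: [-0.13, 3.138, -0.001]
force: [-0.1, -5.2, 4.2]
opening: 0.0176
t: 4.62
tool_pos: [0.5799, 0.3015, 0.0676]
orientation: [-0.13, 3.139, -0.001]
force: [-0.6, -5.0, 3.5]
opening: 0.0173
armtop [0.1816 0.1832 0.1849]
t: 5.5
tool_pos: [0.5538, 0.2993, 0.0679]
orientation: [-0.13, 3.138, -0.001]
force: [0.1, -3.5, 3.4]
opening: 0.0176
t: 6.08
tool_pos: [0.5798, 0.3015, 0.0675]
orientation: [0.13, -3.139, 0.001]
force: [-1.0, -4.9, 3.9]
opening: 0.0175
t: 6.92
tool_pos: [0.5539, 0.2993, 0.0679]
orientation: [-0.13, 3.138, -0.001]
force: [-0.3, -4.8, 3.7]
opening: 0.0173
t: 7.5
tool_pos: [0.5799, 0.3014, 0.0675]
orientation: [-0.13, 3.139, -0.001]
force: [-1.5, -5.2, 4.1]
opening: 0.0176
armtop [0.1939 0.1955 0.1972]
```

```bash
python3 -m creep '[[0,0,0,0,0,0,0.6],[0,0,0,0,0,0,0.6],[0,0,0,0,0,0,0.6],[-0.0262,-0.0022,0,0,0,0,0.6],[0,0,0,0,0,0,0.6],[0,0,0,0,0,0,1],[0,0,0,0,0,0,1],[0,0,0,0,0,0,1],[0,0,0,0,0,0,1],[0,0,0,0,0,0,1]]' 20
python3 -m creep '[[0.0042,0.0003,0.0016,0,0,0,1],[0.0044,0.0004,0.001,0,0,0,1],[0.0045,0.0004,0.0003,0,0,0,1],[0.0045,0.0004,-0.0003,0,0,0,1],[0.0044,0.0004,-0.001,0,0,0,1],[0.0042,0.0003,-0.0016,0,0,0,1],[0,0,0,0,0,0,1]]'
python3 -m creep '[[0,0,0,0,0,0,0.6],[0,0,0,0,0,0,0.6],[0,0,0,0,0,0,0.6],[-0.0262,-0.0022,0,0,0,0,0.6],[0,0,0,0,0,0,0.6],[0,0,0,0,0,0,1],[0,0,0,0,0,0,1],[0,0,0,0,0,0,1],[0,0,0,0,0,0,1],[0,0,0,0,0,0,1]]' 20
python3 -m creep '[[0.0042,0.0003,0.0016,0,0,0,1],[0.0044,0.0004,0.001,0,0,0,1],[0.0045,0.0004,0.0003,0,0,0,1],[0.0045,0.0004,-0.0003,0,0,0,1],[0.0044,0.0004,-0.001,0,0,0,1],[0.0042,0.0003,-0.0016,0,0,0,1],[0,0,0,0,0,0,1]]'
python3 -m creep '[[0,0,0,0,0,0,0.5],[0,0,0,0,0,0,0.5],[0,0,0,0,0,0,0.5],[0,0,0.037,0,0,0,0.5],[-0.02,0,0.036,0,0,0,0.5],[-0.02,0,0.036,0,0,0,0.5],[-0.02,0,0.036,0,0,0,0.5],[-0.02,0,0.036,0,0,0,0.5],[-0.02,0,0,0,0,0,0.5],[0,0,0,0,0,0,0.5]]'
python3 foot.py
python3 -m creep '[[-0.002,-0.0385,-0.012,0.4,-5,0,0.5],[-0.002,-0.0385,-0.012,0.4,-5,0,0.5],[-0.002,-0.0385,-0.012,0.4,-5,0,0.5],[-0.002,-0.0385,-0.012,0,0,0,0.5],[-0.002,-0.0385,-0.012,0,0,0,0.5],[-0.002,-0.0385,-0.012,0,0,0,0.5],[-0.002,-0.0385,-0.012,0,0,0,0.5],[-0.002,-0.0385,-0.012,0,0,0,0.5],[-0.002,-0.0385,-0.012,0,0,0,0.5],[-0.002,-0.0385,-0.012,0,0,0,0.5]]'
python3 - <<'E'
from h import *
import sys
im,d=vision.read_camera("top");cv2.imwrite("pics/t2.png",im[:,:,::-1]);s=robot.read_state();print(s['tool_pos'],np.round(Rn.from_rotvec(s['orientation']).as_matrix(),3))
E
```

```text
t: 8.38
tool_pos: [0.5539, 0.2993, 0.0679]
orientation: [-0.13, 3.138, -0.001]
force: [-0.0, -4.0, 4.1]
opening: 0.0177
t: 8.97
tool_pos: [0.5799, 0.3015, 0.0676]
orientation: [-0.13, 3.139, -0.001]
force: [0.1, -4.4, 4.0]
opening: 0.0177
t: 9.8
tool_pos: [0.5538, 0.2993, 0.0679]
orientation: [-0.131, 3.138, -0.001]
force: [-0.0, -4.8, 3.7]
opening: 0.0172
t: 10.38
tool_pos: [0.5799, 0.3014, 0.0676]
orientation: [-0.13, 3.139, -0.001]
force: [-0.1, -5.0, 3.8]
opening: 0.0177
t: 11.22
tool_pos: [0.478, 0.3038, 0.2525]
orientation: [-0.134, 3.133, 0.006]
force: [-1.2, -1.1, 0.2]
opening: 0.0464
armtop [0.2068 0.2085 0.21  ]
t: 12.1
tool_pos: [0.4583, -0.0849, 0.127]
orientation: [-0.12, 2.877, 0.015]
force: [0.6, -0.4, -0.3]
opening: 0.047
[ 0.45654991 -0.09141533  0.12441916] [[-0.964 -0.078  0.256]
 [-0.076  0.997  0.017]
 [-0.256 -0.003 -0.967]]
```

View pics/t2.png

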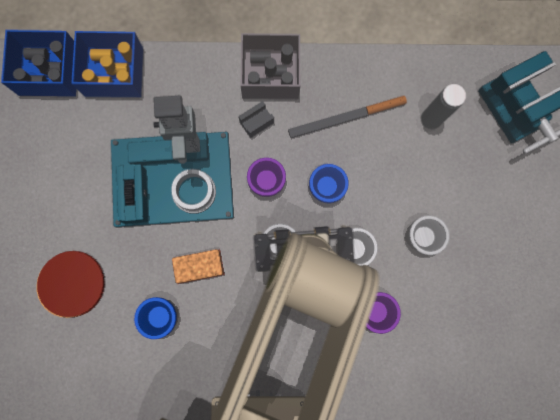

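The view shows the gripper above the nearest steel cup (rim visible at about 280,240) and nothing else displaced. I'm descending onto its band.

```bash
python3 -m creep '[[0.0015,0.006,-0.025,0,0,0,0.5],[0,0,-0.03,0,0,0,0.5],[0,0,-0.03,0,0,0,0.5],[0,0,0,0,0,0,0.5],[0,0,0,0,0,0,0.5]]' 50
python3 -m creep '[[0,0,0,0,0,0,1],[0,0,0,0,0,0,1],[0,0,0,0,0,0,1],[0,0,0,0,0,0,1],[0,0,0,0,0,0,1],[0,0,0,0,0,0,1],[0,0,0,0,0,0,1],[0,0,0,0,0,0,1],[0,0,0,0,0,0,1]]'
```

```text
t: 12.57
tool_pos: [0.4583, -0.0761, 0.0409]
orientation: [-0.12, 2.882, 0.018]
force: [-0.4, -0.7, 1.0]
opening: 0.0466
t: 13.32
tool_pos: [0.4613, -0.0772, 0.0441]
orientation: [-0.12, 2.875, 0.013]
force: [0.6, -1.7, 4.4]
opening: 0.0078
```

Run:
```python
from h import *
im,d=vision.read_camera("wrist");cv2.imwrite("pics/w3.png",im[:,:,::-1]);s=robot.read_state();print(s['tool_pos'],s['opening'],s['force'])
P=cloud("wrist",d)
for z0,z1 in((.042,.056),):
    m=(P[...,2]>z0)&(P[...,2]<z1)&(np.hypot(P[...,0]-.4527,P[...,1]+.044)<.065)
    print(m.sum(),circ(P[m][:,:2]),np.median(P[m][:,2]))
im,d=vision.read_camera("scene");cv2.imwrite("pics/s3.png",cv2.resize(im[130:290,180:380,::-1],None,fx=3,fy=3))
```

```text
[ 0.4612548  -0.07724897  0.04402114] 0.007650995004641561 [ 0.48262765 -1.84992358  5.77515614]
5939 [ 0.45053784 -0.03824568  0.0406884 ] 0.04884851615460691
```

View pics/w3.png

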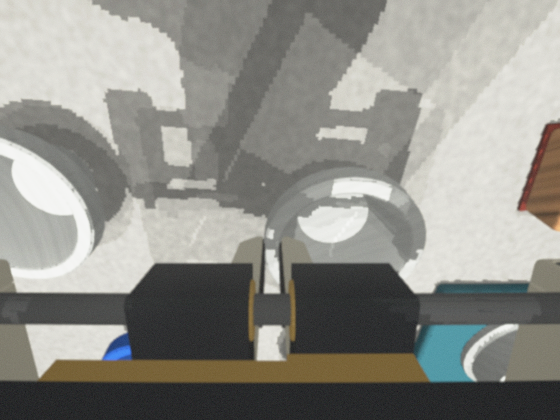

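The wrist view shows the cup's near wall between the closed fingers at about (275,235), but about 8 mm off-centre and only 6 mm deep. I'll open, re-centre and pinch again.

```bash
python3 -m creep '[[0,0,0,0,0,0,0.5],[0,0,0,0,0,0,0.5],[0,0,0,0,0,0,0.5],[0,0,0,0,0,0,0.5],[0,0,0,0,0,0,0.5],[0,0,0,0,0,0,0.5]]' 50
cat > wr.py <<'E'
from h import *
import sys
# rim circle from the wrist camera: args x y z of expected rim centre
x,y,z=map(float,sys.argv[1:4])
s=robot.read_state();im,d=vision.read_camera("wrist");P=cloud("wrist",d)
m=(abs(P[...,2]-z)<.006)&(np.hypot(P[...,0]-x,P[...,1]-y)<.065)
q=circ(P[m][:,:2]);g=s["tool_pos"]
print("tcp",g.round(4),"f",np.round(s["force"],1),"open",round(float(s["opening"]),4),"| rim n",m.sum(),q.round(4),"z",np.median(P[m][:,2]).round(4),"tcp-c",(g[:2]-q[:2]).round(4))
E
python3 wr.py .4505 -.0382 .05
```

```text
t: 13.92
tool_pos: [0.4602, -0.0767, 0.0429]
orientation: [-0.12, 2.877, 0.015]
force: [0.1, -0.1, -0.1]
opening: 0.0429
tcp [ 0.4602 -0.0767  0.0429] f [ 0.1 -0.1 -0.1] open 0.0429 | rim n 5833 [ 0.4499 -0.0373  0.04  ] z 0.0489 tcp-c [ 0.0103 -0.0394]
```

```bash
python3 -m creep '[[-0.005,-0.0015,-0.005,0,0,0,0.5],[0,0,0,0,0,0,0.5],[0,0,0,0,0,0,0.5],[0,0,0,0,0,0,1],[0,0,0,0,0,0,1],[0,0,0,0,0,0,1],[0,0,0,0,0,0,1],[0,0,0,0,0,0,1],[0,0,0,0,0,0,1],[0,0,0,0,0,0,1]]' 50
python3 -m creep '[[0,0,0,0,0,0,1],[0,0,0,0,0,0,1]]'
python3 wr.py .45 -.038 .05
python3 -m creep '[[0,0,0.03,0,0,0,1],[0,0,0.03,0,0,0,1],[0,0,0.03,0,0,0,1],[0,0,0,0,0,0,1],[0,0,0,0,0,0,1]]'
python3 wr.py .45 -.038 .14
```

```text
t: 14.8
tool_pos: [0.4556, -0.0783, 0.0383]
orientation: [-0.12, 2.876, 0.015]
force: [-1.0, -0.4, 1.6]
opening: 0.0078
t: 14.97
tool_pos: [0.4556, -0.0784, 0.0383]
orientation: [-0.12, 2.876, 0.015]
force: [-0.2, 0.9, 1.1]
opening: 0.0085
tcp [ 0.4556 -0.0784  0.0383] f [-0.2  0.9  1.1] open 0.0085 | rim n 5555 [ 0.4491 -0.0387  0.041 ] z 0.0489 tcp-c [ 0.0064 -0.0396]
t: 15.43
tool_pos: [0.4568, -0.079, 0.1302]
orientation: [-0.121, 2.873, 0.012]
force: [1.1, 0.4, -3.6]
opening: 0.0082
tcp [ 0.4568 -0.079   0.1302] f [ 1.1  0.4 -3.6] open 0.0082 | rim n 5349 [ 0.4494 -0.0388  0.0412] z 0.1382 tcp-c [ 0.0074 -0.0403]
```

```bash
cat >> wr.py <<'E'
k=m&(abs(np.hypot(P[...,0]-q[0],P[...,1]-q[1])-.0415)<.004)
A=P[k]-P[k].mean(0);n=np.linalg.svd(A,full_matrices=0)[2][2];n*=np.sign(n[2]);print("rim normal",n.round(3),"spread",(A@n).std().round(4))
E
python3 wr.py .45 -.038 .14
python3 -m creep '[[0.024,0.033,0,0,0,0,1],[0.024,0.033,0,0,0,0,1],[0.024,0.033,0,0,0,0,1],[0.024,0.033,0,0,0,0,1],[0.016,0.03,0,0,0,0,1],[0.01,0.02,0,0,0,0,1],[0.005,0.015,0,0,0,0,1],[0.001,0.003,0,0,0,0,1],[0,0,0,0,0,0,1],[0,0,0,0,0,0,1]]'
python3 wr.py .578 .1608 .14
python3 - <<'E'
from h import *
im,d=vision.read_camera("top");cv2.imwrite("pics/t4.png",im[:,:,::-1]);P=cloud("top",d)
m=(P[...,2]>.13)&(P[...,2]<.146)&(np.hypot(P[...,0]-.578,P[...,1]-.16)<.06);print("top",m.sum(),circ(P[m][:,:2]))
im,d=vision.read_camera("scene");cv2.imwrite("pics/s4.png",cv2.resize(im[100:300,280:480,::-1],None,fx=3,fy=3))
E
```

```text
tcp [ 0.4555 -0.0785  0.1281] f [ 0.4  0.5 -2.8] open 0.0077 | rim n 5154 [ 0.4489 -0.0381  0.0413] z 0.1371 tcp-c [ 0.0066 -0.0404]
rim normal [-0.008  0.008  1.   ] spread 0.001
t: 16.37
tool_pos: [0.5821, 0.1211, 0.1262]
orientation: [-0.121, 2.88, 0.014]
force: [-0.3, 0.0, -2.3]
opening: 0.0078
tcp [0.5821 0.1211 0.1262] f [-0.3  0.  -2.3] open 0.0078 | rim n 5130 [0.5768 0.1607 0.0414] z 0.137 tcp-c [ 0.0053 -0.0396]
rim normal [-0.007  0.009  1.   ] spread 0.0009h.py:26: RuntimeWarning: Mean of empty slice.
  f=least_squares(lambda q:np.hypot(*(xy-q[:2]).T)-q[2],[*xy.mean(0),.04],loss="soft_l1",f_scale=.002)
  ret = um.true_divide(
Traceback (most recent call last):
  File "h.py", line 26, in circ
    f=least_squares(lambda q:np.hypot(*(xy-q[:2]).T)-q[2],[*xy.mean(0),.04],loss="soft_l1",f_scale=.002)
ValueError: Initial guess is outside of provided bounds
```

The cup is level and about 1 mm off the seat axis, so I'm lowering it.

```bash
python3 -m creep '[[0.001,0,-0.015,0,0,0,1],[0,0,-0.018,0,0,0,1],[0,0,-0.018,0,0,0,1],[0,0,-0.01,0,0,0,1],[0,0,-0.005,0,0,0,1],[0,0,0,0,0,0,1],[0,0,0,0,0,0,1]]'
python3 wr.py .578 .1608 .072
python3 -m creep '[[0,0,-0.003,0,0,0,1],[0,0,-0.002,0,0,0,1],[0,0,-0.001,0,0,0,1],[0,0,0,0,0,0,1]]'
python3 wr.py .578 .1608 .068
```

```text
t: 17.05
tool_pos: [0.5848, 0.1212, 0.0628]
orientation: [-0.119, 2.876, 0.014]
force: [0.9, 0.6, -1.7]
opening: 0.0079
tcp [0.5848 0.1212 0.0628] f [ 0.9  0.6 -1.7] open 0.0079 | rim n 5956 [0.5782 0.1606 0.0407] z 0.0734 tcp-c [ 0.0066 -0.0393]
rim normal [-0.026  0.001  1.   ] spread 0.0021
t: 17.43
tool_pos: [0.5844, 0.1217, 0.0561]
orientation: [-0.12, 2.877, 0.014]
force: [0.2, -0.3, -2.1]
opening: 0.008
tcp [0.5844 0.1217 0.0561] f [ 0.2 -0.3 -2.1] open 0.008 | rim n 5397 [0.5783 0.1614 0.0412] z 0.0664 tcp-c [ 0.0061 -0.0397]
rim normal [-0.012  0.007  1.   ] spread 0.0012
```

```bash
python3 -m creep '[[0,0,-0.001,0,0,0,1],[0,0,-0.001,0,0,0,1],[0,0,0,0,0,0,1],[0,0,0,0,0,0,0.5],[0,0,0,0,0,0,0.5],[0,0,0,0,0,0,0.5],[0,0,0,0,0,0,0.5],[0,0,0,0,0,0,0.5],[0,0,0,0,0,0,0.5],[0,0,0,0,0,0,0.5]]'
python3 wr.py .578 .1608 .066
python3 -m creep '[[-0.005,0,0.03,0,0,0,0.5],[-0.005,0,0.03,0,0,0,0.5],[-0.005,0,0.03,0,0,0,0.5],[0,0,0,0,0,0,0.5],[0,0,0,0,0,0,0.5]]'
python3 - <<'E'
from h import *
s=robot.read_state();print(s["tool_pos"])
im,d=vision.read_camera("wrist");cv2.imwrite("pics/w5.png",im[:,:,::-1]);P=cloud("wrist",d)
m=(np.hypot(P[...,0]-.578,P[...,1]-.1608)<.048)&(np.hypot(P[...,0]-.578,P[...,1]-.1608)>.036)&(P[...,2]<.1);z=P[m][:,2];print(len(z),np.percentile(z,[10,50,90]).round(4))
m&=abs(P[...,2]-.0655)<.006;print(circ(P[m][:,:2]))
im,d=vision.read_camera("top");P=cloud("top",d)
for n,x,y in(("c2",.4441,-.2213),("c3",.4739,-.3869)):
    m=(np.hypot(P[...,0]-x,P[...,1]-y)<.075)&(abs(P[...,2]-.05)<.006);print(n,m.sum(),m.sum()>50 and circ(P[m][:,:2]))
E
```

```text
t: 18.32
tool_pos: [0.5845, 0.1216, 0.0543]
orientation: [-0.12, 2.877, 0.014]
force: [0.4, -1.4, -0.8]
opening: 0.0455
tcp [0.5845 0.1216 0.0543] f [ 0.4 -1.4 -0.8] open 0.0455 | rim n 5453 [0.577  0.1616 0.0399] z 0.0648 tcp-c [ 0.0075 -0.04  ]
rim normal [-0.016 -0.007  1.   ] spread 0.0013
t: 18.78
tool_pos: [0.5713, 0.1219, 0.1474]
orientation: [-0.12, 2.871, 0.015]
force: [0.0, -1.0, -1.1]
opening: 0.0462
[0.57129658 0.1218966  0.14737051]
5212 [0.033  0.0614 0.0633]
[0.57718422 0.16154484 0.04109383]
c2 491 [ 0.44420889 -0.22142838  0.0408967 ]
c3 478 [ 0.47384215 -0.38724527  0.04092584]
```

View pics/w5.png

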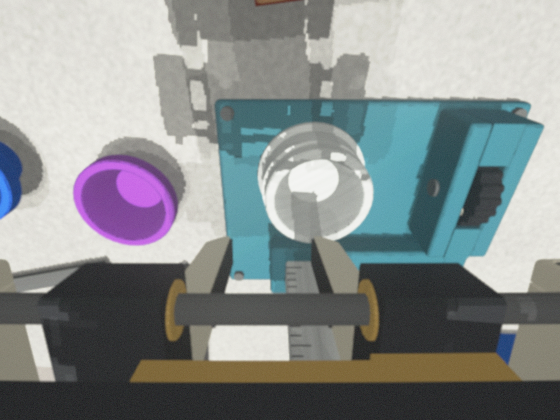

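The wrist view shows cup 1 sitting in the ring at about (315,185), and its inner step looks concentric. Cups 2 and 3 haven't moved, so I'm going for cup 2.

```bash
python3 -m creep '[[-0.012,-0.0384,0,0,0,0,0.5],[-0.012,-0.0384,0,0,0,0,0.5],[-0.012,-0.0384,0,0,0,0,0.5],[-0.012,-0.0384,0,0,0,0,0.5],[-0.012,-0.0384,0,0,0,0,0.5],[-0.012,-0.0384,0,0,0,0,0.5],[-0.012,-0.0384,0,0,0,0,0.5],[-0.012,-0.0384,0,0,0,0,0.5],[-0.012,-0.0384,0,0,0,0,0.5],[-0.012,-0.0384,0,0,0,0,0.5]]'
python3 -m creep '[[0,0,0,0,0,0,0.5],[0,0,0,0,0,0,0.5],[0,0,0,0,0,0,0.5],[0,0,0,0,0,0,0.5]]'
python3 wr.py .4442 -.2214 .05
```

```text
t: 19.72
tool_pos: [0.4477, -0.2636, 0.1424]
orientation: [-0.119, 2.878, 0.017]
force: [0.6, -0.3, 0.3]
opening: 0.0466
t: 20.05
tool_pos: [0.4494, -0.2608, 0.1431]
orientation: [-0.122, 2.878, 0.017]
force: [0.4, 0.8, -0.1]
opening: 0.0464
tcp [ 0.4494 -0.2608  0.1431] f [ 0.4  0.8 -0.1] open 0.0464 | rim n 3530 [ 0.444  -0.2232  0.0407] z 0.0491 tcp-c [ 0.0054 -0.0375]
rim normal [0.001 0.002 1.   ] spread 0.0012
```

```bash
python3 -m creep '[[0,-0.002,-0.035,0,0,0,0.5],[0,0,-0.03,0,0,0,0.5],[0,0,-0.025,0,0,0,0.5],[0,0,-0.015,0,0,0,0.5],[0,0,0,0,0,0,0.5],[0,0,0,0,0,0,0.5],[0,0,0,0,0,0,1],[0,0,0,0,0,0,1],[0,0,0,0,0,0,1],[0,0,0,0,0,0,1]]' 50
python3 -m creep '[[0,0,0,0,0,0,1],[0,0,0,0,0,0,1],[0,0,0,0,0,0,1],[0,0,0,0,0,0,1],[0,0,0,0,0,0,1]]'
python3 wr.py .4442 -.2214 .05
python3 -m creep '[[0,0,0.03,0,0,0,1],[0,0,0.03,0,0,0,1],[0,0,0.03,0,0,0,1],[0,0,0,0,0,0,1],[0,0,0,0,0,0,1]]'
python3 wr.py .4442 -.2214 .14
```

```text
t: 20.93
tool_pos: [0.4503, -0.265, 0.0406]
orientation: [-0.121, 2.875, 0.012]
force: [-0.1, 0.3, -0.2]
opening: 0.0246
t: 21.35
tool_pos: [0.4498, -0.2646, 0.0396]
orientation: [-0.12, 2.876, 0.014]
force: [0.5, 0.5, 2.4]
opening: 0.0093
tcp [ 0.4498 -0.2646  0.0396] f [0.5 0.5 2.4] open 0.0093 | rim n 5638 [ 0.4422 -0.225   0.041 ] z 0.0489 tcp-c [ 0.0076 -0.0396]
rim normal [-0.012 -0.015  1.   ] spread 0.0013
t: 21.82
tool_pos: [0.4503, -0.2654, 0.131]
orientation: [-0.121, 2.874, 0.01]
force: [-0.4, -0.2, -1.8]
opening: 0.0088
tcp [ 0.4503 -0.2654  0.131 ] f [-0.4 -0.2 -1.8] open 0.0088 | rim n 5221 [ 0.4421 -0.2243  0.0414] z 0.1372 tcp-c [ 0.0082 -0.0411]
rim normal [-0.015  0.007  1.   ] spread 0.0009
```

```bash
python3 -m creep '[[0.0145,0.0385,0,0,0,0,1],[0.0145,0.0385,0,0,0,0,1],[0.0145,0.0385,0,0,0,0,1],[0.0145,0.0385,0,0,0,0,1],[0.0145,0.0385,0,0,0,0,1],[0.0145,0.0385,0,0,0,0,1],[0.0145,0.0385,0,0,0,0,1],[0.0145,0.0385,0,0,0,0,1],[0.01,0.035,0,0,0,0,1],[0.005,0.025,0,0,0,0,1]]'
python3 -m creep '[[0.003,0.012,0,0,0,0,1],[0.0014,0.0055,0,0,0,0,1],[0,0,0,0,0,0,1],[0,0,0,0,0,0,1],[0,0,0,0,0,0,1]]'
python3 wr.py .578 .161 .14
```

```text
t: 22.7
tool_pos: [0.5792, 0.1067, 0.1261]
orientation: [-0.123, 2.881, 0.015]
force: [0.7, -0.1, -2.5]
opening: 0.0089
t: 23.12
tool_pos: [0.5842, 0.1199, 0.1282]
orientation: [-0.119, 2.878, 0.014]
force: [0.0, -0.8, -1.9]
opening: 0.0085
tcp [0.5842 0.1199 0.1282] f [ 0.  -0.8 -1.9] open 0.0085 | rim n 5143 [0.5775 0.1599 0.0414] z 0.137 tcp-c [ 0.0067 -0.04  ]
rim normal [-0.012  0.007  1.   ] spread 0.0008
```

```bash
python3 -m creep '[[0,0.001,-0.015,0,0,0,1],[0,0,-0.015,0,0,0,1],[0,0,-0.012,0,0,0,1],[0,0,-0.007,0,0,0,1],[0,0,-0.004,0,0,0,1],[0,0,-0.002,0,0,0,1],[0,0,-0.001,0,0,0,1],[0,0,0,0,0,0,1],[0,0,0,0,0,0,1]]'
python3 wr.py .578 .161 .082
```

```text
t: 23.92
tool_pos: [0.5855, 0.1222, 0.074]
orientation: [-0.12, 2.875, 0.015]
force: [-0.2, 0.5, -1.6]
opening: 0.0087
tcp [0.5855 0.1222 0.074 ] f [-0.2  0.5 -1.6] open 0.0087 | rim n 5825 [0.5773 0.1616 0.0409] z 0.0822 tcp-c [ 0.0081 -0.0395]
rim normal [-0.025  0.003  1.   ] spread 0.0017
```

```bash
python3 -m creep '[[0,0,-0.001,0,0,0,1],[0,0,-0.001,0,0,0,1],[0,0,0,0,0,0,1],[0,0,0,0,0,0,0.5],[0,0,0,0,0,0,0.5],[0,0,0,0,0,0,0.5],[0,0,0,0,0,0,0.5],[0,0,0,0,0,0,0.5],[0,0,0,0,0,0,0.5],[0,0,0,0,0,0,0.5]]'
python3 wr.py .578 .161 .081
python3 -m creep '[[-0.005,0,0.025,0,0,0,0.5],[-0.005,0,0.025,0,0,0,0.5],[-0.005,0,0.025,0,0,0,0.5],[0,0,0,0,0,0,0.5],[0,0,0,0,0,0,0.5],[0,0,0,0,0,0,0.5]]'
python3 wr.py .578 .161 .081
python3 - <<'E'
from h import *
im,d=vision.read_camera("top");P=cloud("top",d)
for n,x,y in(("c3",.4739,-.3869),):
    m=(np.hypot(P[...,0]-x,P[...,1]-y)<.075)&(abs(P[...,2]-.05)<.006);print(n,m.sum(),m.sum()>50 and circ(P[m][:,:2]))
E
```

```text
t: 24.8
tool_pos: [0.5848, 0.1221, 0.0712]
orientation: [-0.12, 2.877, 0.014]
force: [-1.4, 0.5, 0.4]
opening: 0.0459
tcp [0.5848 0.1221 0.0712] f [-1.4  0.5  0.4] open 0.0459 | rim n 5833 [0.5759 0.1621 0.0396] z 0.0807 tcp-c [ 0.0089 -0.0399]
rim normal [-0.015 -0.009  1.   ] spread 0.0016
t: 25.35
tool_pos: [0.5697, 0.1221, 0.1457]
orientation: [-0.12, 2.877, 0.014]
force: [-0.2, 0.8, -0.1]
opening: 0.0468
tcp [0.5697 0.1221 0.1457] f [-0.2  0.8 -0.1] open 0.0468 | rim n 3513 [0.577  0.1624 0.0407] z 0.0799 tcp-c [-0.0073 -0.0403]
rim normal [0.001 0.001 1.   ] spread 0.0013
c3 475 [ 0.47373684 -0.38710524  0.0411245 ]
```

```bash
python3 -m creep '[[-0.0065,-0.0393,0,0,0,0,0.5],[-0.0065,-0.0393,0,0,0,0,0.5],[-0.0065,-0.0393,0,0,0,0,0.5],[-0.0065,-0.0393,0,0,0,0,0.5],[-0.0065,-0.0393,0,0,0,0,0.5],[-0.0065,-0.0393,0,0,0,0,0.5],[-0.0065,-0.0393,0,0,0,0,0.5],[-0.0065,-0.0393,0,0,0,0,0.5],[-0.0065,-0.0393,0,0,0,0,0.5],[-0.0065,-0.0393,0,0,0,0,0.5]]'
python3 -c "
from h import *
print(robot.read_state()['q'])"
python3 -m creep '[[-0.0065,-0.0393,0,0,0,0,0.5],[-0.0065,-0.0393,0,0,0,0,0.5],[-0.0065,-0.0393,0,0,0,0,0.5],[-0.0065,-0.0393,0,0,0,0,0.5],[0,0,0,0,0,0,0.5],[0,0,0,0,0,0,0.5],[0,0,0,0,0,0,0.5],[0,0,0,0,0,0,0.5]]'
python3 wr.py .4737 -.3871 .05
python3 -c "
from h import *
print(robot.read_state()['q'])"
```

```text
t: 26.28
tool_pos: [0.5035, -0.2724, 0.1447]
orientation: [-0.119, 2.878, 0.016]
force: [0.4, 0.3, 0.4]
opening: 0.0461
[-0.70836477 -0.10044952  1.88205579  0.20033435  1.18173327 -2.42175618]
t: 26.95
tool_pos: [0.4792, -0.4264, 0.1453]
orientation: [-0.121, 2.878, 0.017]
force: [-0.0, 0.3, 0.2]
opening: 0.0467
tcp [ 0.4792 -0.4264  0.1453] f [-0.   0.3  0.2] open 0.0467 | rim n 3507 [ 0.4736 -0.39    0.0407] z 0.0492 tcp-c [ 0.0057 -0.0364]
rim normal [0.    0.002 1.   ] spread 0.0013
[-0.93796537  0.12869777  1.64862345  0.2360374   1.23432239 -2.65715246]
```

Joint 6 is at its limit here, so I'll yaw the tool back 12° before descending.

```bash
python3 -m creep '[[-0.0034,-0.0015,0,0,0,-4,0.5],[-0.0034,-0.0016,0,0,0,-4,0.5],[0,0,0,0,0,-4,0.5],[0,0,0,0,0,0,0.5],[0,0,0,0,0,0,0.5],[0,0,0,0,0,0,0.5]]'
python3 wr.py .4737 -.388 .05
python3 -c "
from h import *
print(robot.read_state()['q'])"
```

```text
t: 27.5
tool_pos: [0.4729, -0.4302, 0.1466]
orientation: [0.177, 2.874, -0.026]
force: [-0.1, 0.4, -0.3]
opening: 0.0468
tcp [ 0.4729 -0.4302  0.1466] f [-0.1  0.4 -0.3] open 0.0468 | rim n 3451 [ 0.4732 -0.3899  0.0408] z 0.0487 tcp-c [-0.0004 -0.0403]
rim normal [-0.     0.001  1.   ] spread 0.0012
[-0.92979574  0.08391542  1.69537614  0.2023377   1.18474338 -2.43663332]
```

```bash
python3 -m creep '[[0,0,-0.035,0,0,0,0.5],[0,0,-0.03,0,0,0,0.5],[0,0,-0.027,0,0,0,0.5],[0,0,-0.0155,0,0,0,0.5],[0,0,0,0,0,0,0.5],[0,0,0,0,0,0,0.5],[0,0,0,0,0,0,1],[0,0,0,0,0,0,1],[0,0,0,0,0,0,1],[0,0,0,0,0,0,1]]' 50
python3 -m creep '[[0,0,0,0,0,0,1],[0,0,0,0,0,0,1],[0,0,0,0,0,0,1],[0,0,0,0,0,0,1],[0,0,0,0,0,0,1]]'
python3 wr.py .4737 -.388 .05
python3 -m creep '[[0,0,0.03,0,0,0,1],[0,0,0.03,0,0,0,1],[0,0,0.03,0,0,0,1],[0,0,0.01,0,0,0,1],[0,0,0,0,0,0,1],[0,0,0,0,0,0,1]]'
python3 wr.py .4737 -.388 .148
```

```text
t: 28.38
tool_pos: [0.4731, -0.4319, 0.0405]
orientation: [0.181, 2.873, -0.028]
force: [0.4, 0.7, -0.6]
opening: 0.0244
t: 28.8
tool_pos: [0.4727, -0.4312, 0.0393]
orientation: [0.182, 2.874, -0.026]
force: [0.2, 0.6, 1.7]
opening: 0.0083
tcp [ 0.4727 -0.4312  0.0393] f [0.2 0.6 1.7] open 0.0083 | rim n 5720 [ 0.4722 -0.3909  0.041 ] z 0.049 tcp-c [ 0.0005 -0.0403]
rim normal [-0.013 -0.008  1.   ] spread 0.0013
t: 29.35
tool_pos: [0.4721, -0.4308, 0.1378]
orientation: [0.182, 2.875, -0.025]
force: [0.6, -0.2, -1.8]
opening: 0.0087
tcp [ 0.4721 -0.4308  0.1378] f [ 0.6 -0.2 -1.8] open 0.0087 | rim n 5383 [ 0.4715 -0.3894  0.0413] z 0.1455 tcp-c [ 0.0006 -0.0415]
rim normal [-0.006  0.005  1.   ] spread 0.001
```

```bash
python3 -m creep '[[0.008,0.0395,0,0,0,0,1],[0.008,0.0395,0,0,0,0,1],[0.008,0.0395,0,0,0,0,1],[0.008,0.0395,-0.001,0,0,2,1],[0.008,0.0395,-0.001,0,0,2,1],[0.008,0.0395,-0.001,0,0,2,1],[0.008,0.0395,-0.001,0,0,2,1],[0.008,0.0395,-0.001,0,0,2,1],[0.008,0.0395,-0.001,0,0,2,1],[0.008,0.0395,0,0,0,0,1]]'
python3 -m creep '[[0.008,0.0395,0,0,0,0,1],[0.008,0.0395,0,0,0,0,1],[0.007,0.033,0,0,0,0,1],[0.005,0.025,0,0,0,0,1],[0.004,0.014,0,0,0,0,1],[0.002,0.006,0,0,0,0,1],[0,0,0,0,0,0,1],[0,0,0,0,0,0,1],[0,0,0,0,0,0,1]]'
python3 wr.py .577 .161 .14
```

```text
t: 30.23
tool_pos: [0.5503, -0.0339, 0.1292]
orientation: [-0.122, 2.882, 0.016]
force: [0.4, 0.0, -1.9]
opening: 0.0085
t: 30.98
tool_pos: [0.5857, 0.1198, 0.1316]
orientation: [-0.118, 2.879, 0.013]
force: [-0.3, -0.5, -2.8]
opening: 0.0085
tcp [0.5857 0.1198 0.1316] f [-0.3 -0.5 -2.8] open 0.0085 | rim n 6072 [0.5764 0.1588 0.0408] z 0.1409 tcp-c [ 0.0092 -0.0391]
rim normal [-0.019  0.001  1.   ] spread 0.0019
```

```bash
python3 -m creep '[[0.001,0.002,-0.01,0,0,0,1],[0,0,-0.012,0,0,0,1],[0,0,-0.01,0,0,0,1],[0,0,-0.006,0,0,0,1],[0,0,-0.003,0,0,0,1],[0,0,-0.0015,0,0,0,1],[0,0,0,0,0,0,1],[0,0,0,0,0,0,1],[0,0,0,0,0,0,1]]'
python3 wr.py .577 .161 .098
```

```text
t: 31.78
tool_pos: [0.5879, 0.1231, 0.0911]
orientation: [-0.119, 2.876, 0.014]
force: [-0.8, -0.3, -3.1]
opening: 0.0085
tcp [0.5879 0.1231 0.0911] f [-0.8 -0.3 -3.1] open 0.0085 | rim n 6246 [0.578  0.1622 0.0407] z 0.0999 tcp-c [ 0.0099 -0.039 ]
rim normal [-0.024 -0.     1.   ] spread 0.0022
```

```bash
python3 -m creep '[[0,0,-0.0015,0,0,0,1],[0,0,-0.0015,0,0,0,1],[0,0,-0.0005,0,0,0,1],[0,0,0,0,0,0,1],[0,0,0,0,0,0,1]]'
python3 wr.py .577 .161 .097
python3 -m creep '[[0,0,0,0,0,0,0.5],[0,0,0,0,0,0,0.5],[0,0,0,0,0,0,0.5],[0,0,0,0,0,0,0.5],[0,0,0,0,0,0,0.5],[0,0,0,0,0,0,0.5],[0,0,0,0,0,0,0.5]]'
python3 wr.py .577 .161 .097
python3 -m creep '[[-0.006,0,0.02,0,0,0,0.5],[-0.01,0,0.02,0,0,0,0.5],[-0.015,0,0.02,0,0,0,0.5],[-0.03,0,0.02,0,0,0,0.5],[-0.03,0,0.02,0,0,0,0.5],[-0.03,0,0,0,0,0,0.5],[0,0,0,0,0,0,0.5],[0,0,0,0,0,0,0.5]]'
python3 wr.py .577 .161 .097
python3 - <<'E'
from h import *
for n in("top","scene"):
    im,d=vision.read_camera(n);P=cloud(n,d)
    m=(np.hypot(P[...,0]-.577,P[...,1]-.161)<.05)&(abs(P[...,2]-.097)<.006);print(n,m.sum(),m.sum()>50 and circ(P[m][:,:2]),np.median(P[m][:,2]))
    if n=="top": cv2.imwrite("pics/t6.png",im[:,:,::-1])
    else: cv2.imwrite("pics/s6.png",cv2.resize(im[100:300,280:480,::-1],None,fx=3,fy=3))
E
```

```text
t: 32.25
tool_pos: [0.5878, 0.1231, 0.0875]
orientation: [-0.119, 2.876, 0.014]
force: [-2.2, -0.4, 2.9]
opening: 0.0085
tcp [0.5878 0.1231 0.0875] f [-2.2 -0.4  2.9] open 0.0085 | rim n 5882 [0.5785 0.1625 0.0409] z 0.0968 tcp-c [ 0.0093 -0.0394]
rim normal [-0.013 -0.002  1.   ] spread 0.0015
t: 32.88
tool_pos: [0.5874, 0.123, 0.0867]
orientation: [-0.119, 2.877, 0.014]
force: [0.7, -0.4, -0.3]
opening: 0.046
tcp [0.5874 0.123  0.0867] f [ 0.7 -0.4 -0.3] open 0.046 | rim n 5992 [0.577  0.1627 0.0397] z 0.0967 tcp-c [ 0.0104 -0.0397]
rim normal [-0.01  -0.006  1.   ] spread 0.0016
t: 33.6
tool_pos: [0.4661, 0.1232, 0.1877]
orientation: [-0.12, 2.875, 0.015]
force: [0.0, 0.5, -0.4]
opening: 0.0466
tcp [0.4661 0.1232 0.1877] f [ 0.   0.5 -0.4] open 0.0466 | rim n 744 [0.5763 0.1612 0.0384] z 0.0965 tcp-c [-0.1102 -0.038 ]
rim normal [-0.056 -0.027  0.998] spread 0.0016
top 544 [0.57895561 0.16358189 0.04078707] 0.09596085876688965
scene 450 [0.58388714 0.16077393 0.0405093 ] 0.09612810239126202
```

View pics/s6.png

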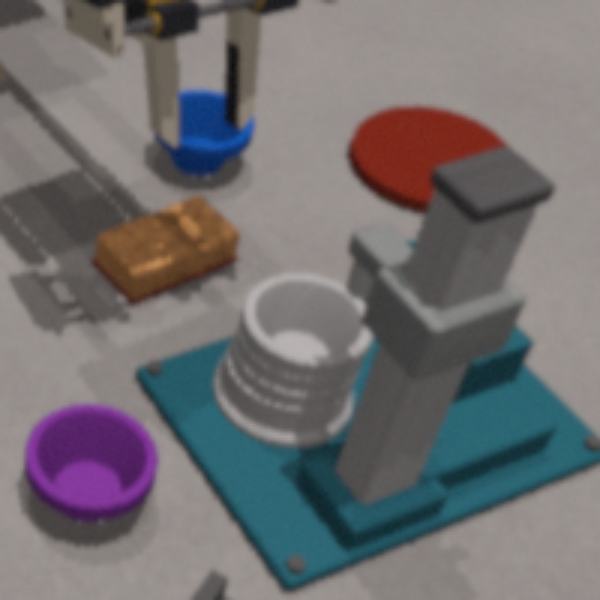

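View pics/t6.png

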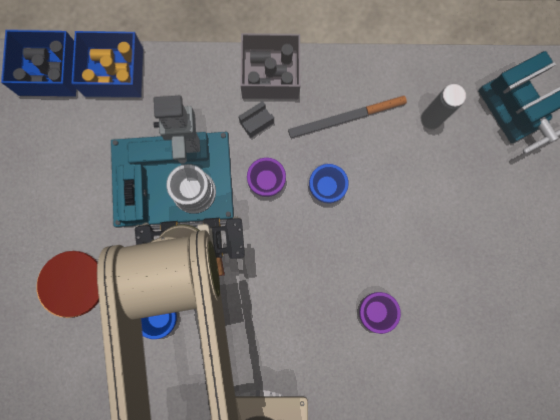

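The scene crop shows three nested bands above the ring, level, with the pin end at about (360,297) well clear. The top view shows no steel cups left on the bench and the bystanders in place. Next I'm going back to the wheel to lower the foot.

```bash
python3 -m creep '[[0.0028,0.0354,0,-0.4,5,0,0.5],[0.0028,0.0354,0,-0.4,5,0,0.5],[0.0028,0.0354,0,-0.4,5,0,0.5],[0.0028,0.0354,0,0,0,0,0.5],[0.0028,0.0354,0,0,0,0,0.5],[0.0333,0,0,0,0,0,0.5],[0.0333,0,0,0,0,0,0.5],[0.0333,0,0,0,0,0,0.5],[0,0,0,0,0,0,0.5],[0,0,0,0,0,0,0.5]]'
python3 -m creep '[[0,0,0,0,0,0,0.5],[0,0,0,0,0,0,0.5]]'
python3 foot.py
python3 -c "
from h import *
s=robot.read_state();print(s['tool_pos'],np.round(Rn.from_rotvec(s['orientation']).as_matrix(),3))"
```

```text
t: 34.58
tool_pos: [0.5815, 0.2988, 0.1833]
orientation: [0.128, -3.136, 0.003]
force: [-0.4, -0.2, -1.1]
opening: 0.0462
t: 34.75
tool_pos: [0.5799, 0.2995, 0.1863]
orientation: [0.13, -3.139, 0.0]
force: [0.4, -0.3, 0.2]
opening: 0.0465
armtop [0.2068 0.2085 0.2104]
[0.57977424 0.29960411 0.18689467] [[-0.997 -0.083  0.001]
 [-0.083  0.997 -0.   ]
 [-0.001 -0.    -1.   ]]
```

```bash
python3 -m creep '[[0,0.0005,-0.035,0,0,0,0.5],[0,0,-0.035,0,0,0,0.5],[0,0,-0.03,0,0,0,0.5],[0,0,-0.0195,0,0,0,0.6],[0,0,0,0,0,0,0.6],[0,0,0,0,0,0,1],[0,0,0,0,0,0,1],[0,0,0,0,0,0,1],[0,0,0,0,0,0,1],[0,0,0,0,0,0,1]]' 20
python3 -m creep '[[-0.0042,-0.0003,0.0016,0,0,0,1],[-0.0044,-0.0004,0.001,0,0,0,1],[-0.0045,-0.0004,0.0003,0,0,0,1],[-0.0045,-0.0004,-0.0003,0,0,0,1],[-0.0044,-0.0004,-0.001,0,0,0,1],[-0.0042,-0.0003,-0.0016,0,0,0,1],[0,0,0,0,0,0,1]]'
python3 foot.py
python3 -m creep '[[0,0,0,0,0,0,0.6],[0,0,0,0,0,0,0.6],[0,0,0,0,0,0,0.6],[0.0262,0.0022,0,0,0,0,0.6],[0,0,0,0,0,0,0.6],[0,0,0,0,0,0,1],[0,0,0,0,0,0,1],[0,0,0,0,0,0,1],[0,0,0,0,0,0,1],[0,0,0,0,0,0,1]]'
python3 -m creep '[[-0.0042,-0.0003,0.0016,0,0,0,1],[-0.0044,-0.0004,0.001,0,0,0,1],[-0.0045,-0.0004,0.0003,0,0,0,1],[-0.0045,-0.0004,-0.0003,0,0,0,1],[-0.0044,-0.0004,-0.001,0,0,0,1],[-0.0042,-0.0003,-0.0016,0,0,0,1],[0,0,0,0,0,0,1]]'
python3 foot.py
```

```text
t: 35.63
tool_pos: [0.5803, 0.3013, 0.0683]
orientation: [-0.131, 3.137, 0.003]
force: [-0.8, 5.5, 1.5]
opening: 0.0179
t: 36.22
tool_pos: [0.5548, 0.2992, 0.0687]
orientation: [-0.131, 3.135, 0.004]
force: [0.5, 5.3, -0.6]
opening: 0.0176
armtop [0.2003 0.202  0.204 ]
t: 37.1
tool_pos: [0.5796, 0.3012, 0.0675]
orientation: [-0.131, 3.138, 0.003]
force: [0.5, 5.1, -1.9]
opening: 0.0173
t: 37.68
tool_pos: [0.5542, 0.2992, 0.0683]
orientation: [-0.131, 3.135, 0.003]
force: [2.8, 5.1, -2.9]
opening: 0.0175
armtop [0.1934 0.1952 0.1971]
```

```bash
python3 -m creep '[[0,0,0,0,0,0,0.6],[0,0,0,0,0,0,0.6],[0,0,0,0,0,0,0.6],[0.0262,0.0022,0,0,0,0,0.6],[0,0,0,0,0,0,0.6],[0,0,0,0,0,0,1],[0,0,0,0,0,0,1],[0,0,0,0,0,0,1],[0,0,0,0,0,0,1],[0,0,0,0,0,0,1]]'
python3 -m creep '[[-0.0042,-0.0003,0.0016,0,0,0,1],[-0.0044,-0.0004,0.001,0,0,0,1],[-0.0045,-0.0004,0.0003,0,0,0,1],[-0.0045,-0.0004,-0.0003,0,0,0,1],[-0.0044,-0.0004,-0.001,0,0,0,1],[-0.0042,-0.0003,-0.0016,0,0,0,1],[0,0,0,0,0,0,1]]'
python3 -m creep '[[0,0,0,0,0,0,0.6],[0,0,0,0,0,0,0.6],[0,0,0,0,0,0,0.6],[0.0262,0.0022,0,0,0,0,0.6],[0,0,0,0,0,0,0.6],[0,0,0,0,0,0,1],[0,0,0,0,0,0,1],[0,0,0,0,0,0,1],[0,0,0,0,0,0,1],[0,0,0,0,0,0,1]]'
python3 -m creep '[[-0.0042,-0.0003,0.0016,0,0,0,1],[-0.0044,-0.0004,0.001,0,0,0,1],[-0.0045,-0.0004,0.0003,0,0,0,1],[-0.0045,-0.0004,-0.0003,0,0,0,1],[-0.0044,-0.0004,-0.001,0,0,0,1],[-0.0042,-0.0003,-0.0016,0,0,0,1],[0,0,0,0,0,0,1]]'
python3 -m creep '[[0,0,0,0,0,0,0.6],[0,0,0,0,0,0,0.6],[0,0,0,0,0,0,0.6],[0.0262,0.0022,0,0,0,0,0.6],[0,0,0,0,0,0,0.6],[0,0,0,0,0,0,1],[0,0,0,0,0,0,1],[0,0,0,0,0,0,1],[0,0,0,0,0,0,1],[0,0,0,0,0,0,1]]'
python3 -m creep '[[-0.0042,-0.0003,0.0016,0,0,0,1],[-0.0044,-0.0004,0.001,0,0,0,1],[-0.0045,-0.0004,0.0003,0,0,0,1],[-0.0045,-0.0004,-0.0003,0,0,0,1],[-0.0044,-0.0004,-0.001,0,0,0,1],[-0.0042,-0.0003,-0.0016,0,0,0,1],[0,0,0,0,0,0,1]]'
python3 foot.py
python3 -m creep '[[0,0,0,0,0,0,0.6],[0,0,0,0,0,0,0.6],[0,0,0,0,0,0,0.6],[0.0262,0.0022,0,0,0,0,0.6],[0,0,0,0,0,0,0.6],[0,0,0,0,0,0,1],[0,0,0,0,0,0,1],[0,0,0,0,0,0,1],[0,0,0,0,0,0,1],[0,0,0,0,0,0,1]]'
python3 -m creep '[[-0.0042,-0.0003,0.0016,0,0,0,1],[-0.0044,-0.0004,0.001,0,0,0,1],[-0.0045,-0.0004,0.0003,0,0,0,1],[-0.0045,-0.0004,-0.0003,0,0,0,1],[-0.0044,-0.0004,-0.001,0,0,0,1],[-0.0042,-0.0003,-0.0016,0,0,0,1],[0,0,0,0,0,0,1]]'
python3 foot.py
python3 - <<'E'
from h import *
im,d=vision.read_camera("scene");cv2.imwrite("pics/s7.png",cv2.resize(im[140:280,330:450,::-1],None,fx=5,fy=5)[:600]);P=cloud("scene",d)
o=np.array([.578,.1608]);c,s=np.cos(.081),np.sin(.081);L=(P[...,:2]-o)@np.array([[c,-s],[s,c]])
m=(np.abs(L[...,0]-41.5e-3)<.014)&(np.abs(L[...,1])<.014)&(P[...,2]>.085)
v,u=np.nonzero(m);i=np.argsort(P[m][:,2]);print(np.c_[u,v,P[m].round(3)][i][::max(1,len(i)//45)][:, [0,1,4]].tolist())
E
```

```text
t: 38.57
tool_pos: [0.5796, 0.3012, 0.0676]
orientation: [-0.131, 3.138, 0.003]
force: [0.4, 5.2, -1.8]
opening: 0.0178
t: 39.15
tool_pos: [0.5543, 0.2992, 0.0684]
orientation: [-0.131, 3.135, 0.003]
force: [2.5, 5.0, -2.1]
opening: 0.0179
t: 39.98
tool_pos: [0.5796, 0.3012, 0.0676]
orientation: [-0.131, 3.138, 0.003]
force: [0.5, 5.1, -1.3]
opening: 0.0178
t: 40.57
tool_pos: [0.5544, 0.2992, 0.0684]
orientation: [-0.131, 3.135, 0.003]
force: [3.7, 4.5, -1.6]
opening: 0.0178
t: 41.4
tool_pos: [0.5796, 0.3012, 0.0675]
orientation: [-0.131, 3.138, 0.003]
force: [-0.9, 4.9, -1.9]
opening: 0.0181
t: 41.98
tool_pos: [0.5543, 0.2992, 0.0683]
orientation: [-0.131, 3.135, 0.003]
force: [2.1, 5.7, -2.4]
opening: 0.0173
armtop [0.175  0.1766 0.1786]
t: 42.87
tool_pos: [0.5796, 0.3012, 0.0676]
orientation: [-0.131, 3.138, 0.003]
force: [0.3, 4.8, -2.5]
opening: 0.0174
t: 43.45
tool_pos: [0.5541, 0.2991, 0.0682]
orientation: [-0.131, 3.135, 0.003]
force: [3.4, 5.0, -2.6]
opening: 0.0172
armtop [0.1684 0.17   0.1718]
[[395.0, 223.0, 0.085], [396.0, 223.0, 0.086], [388.0, 224.0, 0.089], [389.0, 22
[... 382 characters left out ...]
94.0, 207.0, 0.135], [396.0, 209.0, 0.136], [396.0, 208.0, 0.137], [398.0, 207.0, 0.14], [395.0, 206.0, 0.142], [395.0, 205.0, 0.144], [393.0, 201.0, 0.146], [396.0, 204.0, 0.152], [395.0, 202.0, 0.156], [395.0, 201.0, 0.157], [395.0, 200.0, 0.16], [393.0, 196.0, 0.163], [392.0, 194.0, 0.164], [393.0, 194.0, 0.167], [405.0, 192.0, 0.168], [394.0, 195.0, 0.169], [408.0, 195.0, 0.169], [396.0, 196.0, 0.169], [397.0, 192.0, 0.169], [404.0, 193.0, 0.17], [404.0, 191.0, 0.17], [404.0, 195.0, 0.17], [397.0, 191.0, 0.17], [401.0, 197.0, 0.17], [397.0, 195.0, 0.17], [394.0, 192.0, 0.17], [402.0, 195.0, 0.17], [405.0, 193.0, 0.171], [399.0, 193.0, 0.171], [402.0, 196.0, 0.171], [399.0, 191.0, 0.171]]
```

View pics/s7.png

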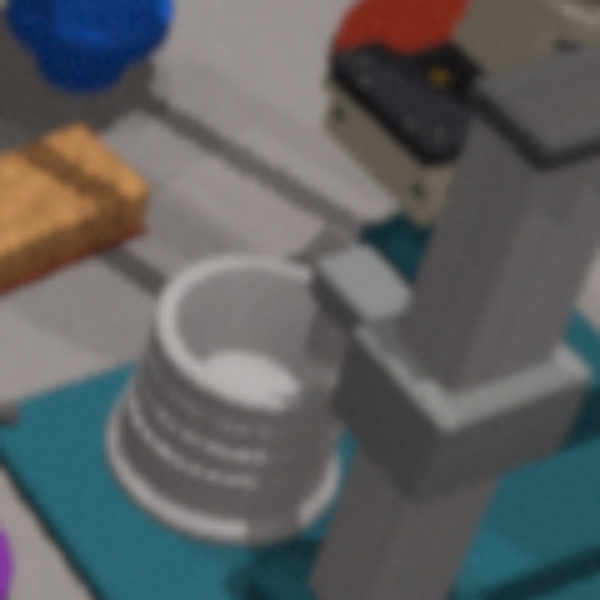

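The crop shows the pin at about (335,330), still above the top rim. Depth puts the pin end near 0.122 and the rim at 0.0975, so there are about 24 mm to go: three more full strokes, then gentle ones.

```bash
python3 -m creep '[[0,0,0,0,0,0,0.6],[0,0,0,0,0,0,0.6],[0,0,0,0,0,0,0.6],[0.0262,0.0022,0,0,0,0,0.6],[0,0,0,0,0,0,0.6],[0,0,0,0,0,0,1],[0,0,0,0,0,0,1],[0,0,0,0,0,0,1],[0,0,0,0,0,0,1],[0,0,0,0,0,0,1]]'
python3 -m creep '[[-0.0042,-0.0003,0.0016,0,0,0,1],[-0.0044,-0.0004,0.001,0,0,0,1],[-0.0045,-0.0004,0.0003,0,0,0,1],[-0.0045,-0.0004,-0.0003,0,0,0,1],[-0.0044,-0.0004,-0.001,0,0,0,1],[-0.0042,-0.0003,-0.0016,0,0,0,1],[0,0,0,0,0,0,1]]'
python3 -m creep '[[0,0,0,0,0,0,0.6],[0,0,0,0,0,0,0.6],[0,0,0,0,0,0,0.6],[0.0262,0.0022,0,0,0,0,0.6],[0,0,0,0,0,0,0.6],[0,0,0,0,0,0,1],[0,0,0,0,0,0,1],[0,0,0,0,0,0,1],[0,0,0,0,0,0,1],[0,0,0,0,0,0,1]]'
python3 -m creep '[[-0.0042,-0.0003,0.0016,0,0,0,1],[-0.0044,-0.0004,0.001,0,0,0,1],[-0.0045,-0.0004,0.0003,0,0,0,1],[-0.0045,-0.0004,-0.0003,0,0,0,1],[-0.0044,-0.0004,-0.001,0,0,0,1],[-0.0042,-0.0003,-0.0016,0,0,0,1],[0,0,0,0,0,0,1]]'
python3 foot.py
python3 -m creep '[[0,0,0,0,0,0,0.6],[0,0,0,0,0,0,0.6],[0,0,0,0,0,0,0.6],[0.0262,0.0022,0,0,0,0,0.6],[0,0,0,0,0,0,0.6],[0,0,0,0,0,0,1],[0,0,0,0,0,0,1],[0,0,0,0,0,0,1],[0,0,0,0,0,0,1],[0,0,0,0,0,0,1]]' 8
python3 -m creep '[[-0.0042,-0.0003,0.0016,0,0,0,1],[-0.0044,-0.0004,0.001,0,0,0,1],[-0.0045,-0.0004,0.0003,0,0,0,1],[-0.0045,-0.0004,-0.0003,0,0,0,1],[-0.0044,-0.0004,-0.001,0,0,0,1],[-0.0042,-0.0003,-0.0016,0,0,0,1],[0,0,0,0,0,0,1]]'
python3 foot.py
```

```text
t: 44.38
tool_pos: [0.5796, 0.3012, 0.0676]
orientation: [-0.131, 3.138, 0.003]
force: [-0.4, 5.2, -1.4]
opening: 0.0174
t: 44.97
tool_pos: [0.5542, 0.2992, 0.0682]
orientation: [-0.131, 3.135, 0.003]
force: [3.1, 5.8, -3.3]
opening: 0.0176
t: 45.8
tool_pos: [0.5796, 0.3012, 0.0676]
orientation: [-0.131, 3.138, 0.003]
force: [-0.1, 5.3, -2.2]
opening: 0.0178
t: 46.38
tool_pos: [0.5542, 0.2991, 0.0682]
orientation: [-0.131, 3.135, 0.003]
force: [2.3, 4.8, -1.9]
opening: 0.0178
armtop [0.1557 0.157  0.1592]
t: 47.27
tool_pos: [0.5796, 0.3012, 0.0676]
orientation: [-0.131, 3.138, 0.003]
force: [0.6, 4.6, -2.5]
opening: 0.0177
t: 47.85
tool_pos: [0.5536, 0.2991, 0.0682]
orientation: [-0.131, 3.137, 0.003]
force: [-1.1, 5.4, -0.4]
opening: 0.0181
armtop [0.1484 0.1501 0.1523]
```

```bash
python3 -m creep '[[0,0,0,0,0,0,0.6],[0,0,0,0,0,0,0.6],[0,0,0,0,0,0,0.6],[0.0262,0.0022,0,0,0,0,0.6],[0,0,0,0,0,0,0.6],[0,0,0,0,0,0,1],[0,0,0,0,0,0,1],[0,0,0,0,0,0,1],[0,0,0,0,0,0,1],[0,0,0,0,0,0,1]]' 4
python3 -m creep '[[-0.0042,-0.0003,0.0016,0,0,0,1],[-0.0044,-0.0004,0.001,0,0,0,1],[-0.0045,-0.0004,0.0003,0,0,0,1],[0,0,0,0,0,0,1]]'
python3 foot.py
python3 -m creep '[[-0.0022,-0.0002,-0.0001,0,0,0,1],[-0.0022,-0.0002,-0.0002,0,0,0,1],[0,0,0,0,0,0,1]]'
python3 foot.py
python3 -m creep '[[-0.0022,-0.0002,-0.0004,0,0,0,1],[-0.0022,-0.0002,-0.0006,0,0,0,1],[0,0,0,0,0,0,1]]'
python3 foot.py
```

```text
t: 48.73
tool_pos: [0.5796, 0.3012, 0.0675]
orientation: [-0.131, 3.138, 0.003]
force: [-0.2, 5.7, -2.7]
opening: 0.0182
t: 49.07
tool_pos: [0.5662, 0.3001, 0.0707]
orientation: [-0.132, 3.138, 0.002]
force: [-1.7, 5.5, -1.4]
opening: 0.0181
armtop [0.1453 0.1468 0.1488]
t: 49.37
tool_pos: [0.5632, 0.2999, 0.0708]
orientation: [-0.131, 3.136, 0.003]
force: [2.7, 5.4, -1.2]
opening: 0.0178
armtop [0.1447 0.1461 0.148 ]
t: 49.67
tool_pos: [0.5596, 0.2996, 0.0705]
orientation: [-0.131, 3.134, 0.004]
force: [3.8, 6.1, -0.8]
opening: 0.0175
armtop [0.1443 0.1461 0.1481]
```

The foot stalled at 0.1461 (predicted 0.1455) and the force at the rim is rising, so it's on the cup. I'll relieve the strain, release and retreat.

```bash
python3 -m creep '[[0.0015,0.0001,0.0002,0,0,0,1],[0.0015,0.0001,0.0002,0,0,0,1],[0,0,0,0,0,0,1],[0,0,0,0,0,0,1]]'
python3 foot.py
python3 -m creep '[[0,0,0,0,0,0,0.5],[0,0,0,0,0,0,0.5],[0,0,0,0,0,0,0.5],[0,0,0,0,0,0,0.5],[0,0,0.03,0,0,0,0.5],[0,0,0.035,0,0,0,0.5],[-0.02,0,0.035,0,0,0,0.5],[-0.03,0,0.02,0,0,0,0.5],[-0.04,0,0,0,0,0,0.5],[-0.04,0,0,0,0,0,0.5]]'
python3 -m creep '[[-0.03,0.02,0,0,0,0,0.5],[-0.02,0.02,0,0,0,0,0.5],[0,0,0,0,0,0,0.5],[0,0,0,0,0,0,0.5]]'
python3 foot.py
python3 - <<'E'
from h import *
s=robot.read_state();print(s["tool_pos"],s["force"])
im,d=vision.read_camera("scene");cv2.imwrite("pics/s8.png",cv2.resize(im[140:280,330:450,::-1],None,fx=5,fy=5)[:600]);P=cloud("scene",d)
o=np.array([.578,.1608]);c,si=np.cos(.081),np.sin(.081);R=np.array([[c,-si],[si,c]])
L=(P[...,:2]-o)@R;m=(np.abs(L[...,0]-41.5e-3)<.014)&(np.abs(L[...,1])<.014)&(P[...,2]>.085)
print("pin z",np.sort(P[m][:,2])[::max(1,m.sum()//40)].round(3))
im,d=vision.read_camera("top");cv2.imwrite("pics/t8.png",im[:,:,::-1]);P=cloud("top",d);L=(P[...,:2]-o)@R
m=(np.hypot(P[...,0]-.578,P[...,1]-.162)<.05)&(abs(P[...,2]-.097)<.006)&(L[...,0]<.025);q=circ(P[m][:,:2]);print("rim",q,np.median(P[m][:,2]))
k=m&(abs(np.hypot(P[...,0]-q[0],P[...,1]-q[1])-.0415)<.004);A=P[k]-P[k].mean(0);print("normal",np.linalg.svd(A,full_matrices=0)[2][2])
E
```

```text
t: 50.05
tool_pos: [0.5614, 0.2997, 0.0706]
orientation: [-0.131, 3.137, 0.003]
force: [-1.0, 4.3, 2.6]
opening: 0.0181
armtop [0.1446 0.146  0.1481]
t: 50.93
tool_pos: [0.4316, 0.2984, 0.1915]
orientation: [-0.128, 3.134, 0.002]
force: [-0.8, 0.4, 0.7]
opening: 0.0467
t: 51.27
tool_pos: [0.3806, 0.3388, 0.1896]
orientation: [-0.134, 3.137, -0.0]
force: [-0.1, 0.0, 0.4]
opening: 0.0462
armtop [0.1445 0.1462 0.1482]
[0.38138617 0.33824871 0.18949351] [ 0.47160699  0.96236593 -0.31043318]
pin z [0.085 0.088 0.089 0.09  0.092 0.096 0.098 0.099 0.101 0.103 0.105 0.107
 0.108 0.11  0.111 0.114 0.116 0.118 0.12  0.126 0.132 0.135 0.136 0.138
 0.141 0.143 0.144 0.145 0.145 0.145 0.145 0.145 0.146 0.146 0.146 0.146
 0.146 0.146 0.147 0.147 0.147 0.147 0.149]
rim [0.57675456 0.16341275 0.04054864] 0.09608477603211893
normal [-0.00515335  0.00117392  0.99998603]
```

View pics/s8.png

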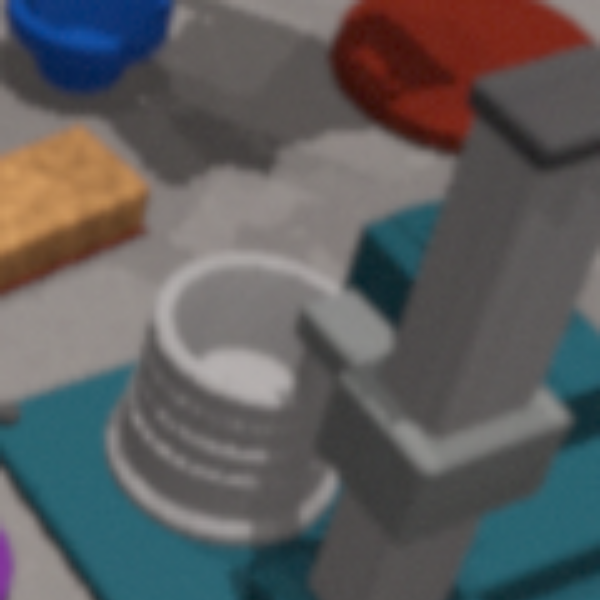

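View pics/t8.png

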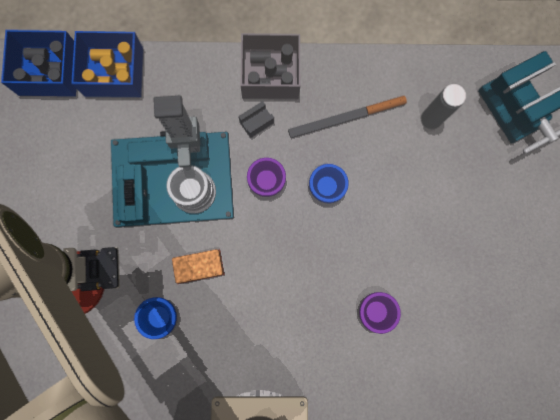

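The pin points now run continuously from the rim level (0.098) upward. The stack is level and the bystanders haven't moved, so I'm handing in.

```bash
python3 -c "
from plant import robot
print(robot.close_job())"
```

```text
the job is handed in; nothing more can be done
None
```

The job is handed in at about 51 s on the robot clock. All three steel cups are nested in the seat ring, and the foot has been rolled down onto the top rim using only the thumbwheel. The hand-in reports no verdict.

I raised the foot by pinching the wheel and stroking it away from the operator, to about 0.163 m. I then nested the cups one at a time and stroked the wheel back with a lighter grip until the foot stopped. The first grasp of cup 1 was off-centre, so I opened and re-gripped it. For cup 3 I yawed the tool back 12° because joint 6 was at its range limit.

**Last checks**
- **Stack:** the top rim reads 0.096 m against a nominal 0.098. The cameras read 1 to 2 mm low throughout, so this fits. It is tilted about 0.005 rad and sits about 3 mm from the ring axis.
- **Foot:** it stopped within about 1 mm of the predicted contact height and did not move when I released the wheel. Depth shows no gap between pin and rim. I could not measure its press directly; the last stroke used only a 4 N grip, and I eased off before letting go.
- **Bench:** the vee block, sanding block and look-alike cups appear where they started, and the arm is clear of everything.

**Disagreement:** with the foot still raised, the scene camera put the rim centre about 5 mm further in x than the top camera. The scene camera saw only part of the rim, so I trusted the top and wrist views.

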